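Unload the socket carrier into the bench blocks

TASK

The socket carrier is back from the van: lift the retaining bar, both ends together and level, straight up out of its two U brackets and lay it lengthwise along the middle of the black rubber mat. Then, one after another, stand each of the three sockets, hexagonal opening up, right down in the wooden block whose hole fits its size, and leave the drive extension standing in the carrier. Set everything down, do not drop it.

Things in the scene. Friction and masses are not known exactly. Their poses are not given: they have to be found in the camera images.
- bar: retaining bar: square steel tube 16 x 16 mm, 350 mm long over its 28 x 28 x 5 mm dark end caps, about 350 g. Origin: middle of the tube's underside (caps reach 6 mm lower); y along the bar, x across, z up. Starts level in the carrier's two U brackets, underside 92 mm above the bench, 18 mm above the sockets' tops. On the mat it rests on its caps, origin 9 mm above the bench.
- carrier: grey steel socket carrier, fixed: tray 76 x 284 mm, walls 26 mm high, four compartments in a row (66 x 66 mm, floor at 4 mm) at y = -105, -35, 35, 105 mm. At y = -160 and 160 mm an upright with a U bracket open upwards: slot 24 mm wide (x), floor at 92 mm, top at 120 mm, 12 mm thick; the bar's caps lie just outside. Origin: centre of its underside, on the bench; y along row and bar, z up.
- mat: black grooved rubber mat, 460 x 160 x 3 mm, fixed flat on the bench left or right of the work (on the other side lies a pale wooden board of about that size with a spanner on it, no part of the job). Origin: centre of its underside, on the bench; x along its length, y across, z up.
- socket_small: smallest of three deep impact sockets: upright dark steel cylinder, 34 mm diameter, 70 mm tall, 24 mm hexagonal opening in its top, about 240 g; goes in the block with the 46 mm hole. Origin: centre of underside; z up its axis to the opening. Starts in any of the carrier's compartments, underside 4 mm above the bench; can be gripped across its diameter above the 26 mm walls.
- socket_medium: middle one of three deep impact sockets: upright dark steel cylinder, 47 mm diameter, 70 mm tall, 34 mm hexagonal opening in its top, about 400 g; goes in the block with the 59 mm hole. Origin: centre of underside; z up its axis to the opening. Starts in any of the carrier's compartments, underside 4 mm above the bench; can be gripped across its diameter above the 26 mm walls.
- socket_large: largest of three deep impact sockets: upright dark steel cylinder, 60 mm diameter, 70 mm tall, 46 mm hexagonal opening in its top, about 600 g; goes in the block with the 73 mm hole. Origin: centre of underside; z up its axis to the opening. Starts in any of the carrier's compartments, underside 4 mm above the bench; can be gripped across its diameter above the 26 mm walls.
- block_small: wooden block with the smallest hole: pale, 96 x 96 x 34 mm, fixed, one upright round blind hole 46 mm across, 28 mm deep, in the middle of its top, for the 34 mm socket. Origin: centre of its underside, on the bench below the hole; z up; hole's floor 6 mm, mouth 34 mm above it. The three blocks differ only in the hole; which stands where changes.
- block_medium: wooden block with the middle-sized hole: pale, 96 x 96 x 34 mm, fixed, one upright round blind hole 59 mm across, 28 mm deep, in the middle of its top, for the 47 mm socket. Origin: centre of its underside, on the bench below the hole; z up; hole's floor 6 mm, mouth 34 mm above it. The three blocks differ only in the hole; which stands where changes.
- block_large: wooden block with the largest hole: pale, 96 x 96 x 34 mm, fixed, one upright round blind hole 73 mm across, 28 mm deep, in the middle of its top, for the 60 mm socket. Origin: centre of its underside, on the bench below the hole; z up; hole's floor 6 mm, mouth 34 mm above it. The three blocks differ only in the hole; which stands where changes.
- extension: drive extension, not a socket; it stays in its compartment of the carrier: bright steel, knurled round body 38 mm in diameter and 30 mm tall, a 22 mm neck and a solid 13 mm square on top, 66 mm tall in all, about 220 g, standing upright. Origin: centre of its underside; z up.

How it is judged:
By the outcome, as a careful person would: the job done as asked, in the order asked, and still so for the second after the job is handed in, with the robot touching nothing.
It also fails if it takes over 90 s, if anything falls off the work surface, if the arm or the gripper's body presses on something with over 40 N, if the wrist force passes 120 N, or if a joint passes its speed limit or range.

ROBOT

A 7-joint arm with a two-finger parallel gripper is mounted at the origin on the work surface. World frame = base frame: x ahead of the robot, y to its left, z up, the work surface at z = 0. Lengths are in m, angles in rad, forces in N, time in s.
With the tool pointing down it reaches from about 0.425 to 0.925 m from the base axis. Payload 6.8 kg.
Tool frame: the origin (TCP) lies midway between the tips of the shut fingers; the grasp point (between the pads) lies 19 mm behind it; z points along the fingers, y is the line along which they close (so a half turn about z gives the same grasp; the last joint's range is limited). The gripper opens to 85 mm and grips with 20 to 120 N. Pads are 22 mm wide; open, the fingers measure 114 mm over their backs; the gripper's body (76 mm by 85 mm) begins 54 mm behind the grasp point. The pads swing forward as they close: fully open they stand 13 mm farther back than shut.
Start: joints at [1.149, 0.477, 0.022, 1.555, -0.011, 1.109, -0.083], TCP at [0.208, -0.642, 0.231] pointing down, gripper open.
Joint ranges: [-2.96, 2.96], [-0.34, 2.1], [-1.41, 1.46], [0.24, 2.44], [-1.37, 4.51], [0.17, 1.92], [-2.96, 2.96]. Speed limits (rad/s): [2.39, 2.39, 3.14, 3.14, 3.14, 3.14, 3.14].

INTERFACE

Orientations are given as a unit quaternion [w, x, y, z].
In Python, from station import bot gives the robot as it stands.
- The arm moves only by the tool jog_arm, never from a script. Its argument "rows" is a list of rows, each an object of numbers: "fingers": the finger opening in mm, from 0 to 85.4; "x", "y", "z": the shift along the tool's x, y, z in mm; "ax", "ay", "az": the turn, a rotation vector about the tool's x, y, z in degrees. A call has exactly 8 rows; each row shifts and turns the commanded pose from where the row before left it, along the tool's axes as they then stand; what a row does not reach is not made up. A row lasts 1/10 s, in which the tool goes at most 50 mm and 8.59 degrees, less where a joint would pass 70% of its speed; a pose out of reach is approached as far as the arm can. A call with a gripper value outside its range is refused whole. The fingers move at their own pace and stop on an object; "force" is the grip in N (left out, the last holds). Time passes only in rows, so rows that do not move let the fingers close, or fill a call up. It gives the time, the measured TCP pose, the force, the opening and the grip force at its end, in the units of the state.
- bot.get_obs(): the state, without advancing time (a new reading comes with each control period).
- bot.read_camera(name): name is "scene" or "top" or "wrist"; returns a dict with "pixels" (384x512x3 uint8, red, green, blue), "vertical_fov" (degrees; the focal length in pixels is half the picture's height over the tangent of half this angle, whatever the lens; pixels are square), "cx", "cy" (the principal point, pixels), "world_from_camera" (4x4, takes a point from camera to world coordinates). Camera axes: x right, y down, z forward; pixel columns grow to the right and rows downward; lengths in m; the calibration is good to about 2 mm. A picture is of the moment at which its call begins. There is no depth.
- bot.hand_in(): hands the job in; it is judged then, once.
The state is a dict: "t": time; "q": joint angles; "joint_vel": joint speeds; "joint_torque": joint torques, N m; "eef_pos": TCP position; "tool_rot": TCP orientation; "contact_force": force on the tool from outside, world axes, zero at the start; "torque": the same for the moment, N m; "gripper_width": opening from 0.0 (shut) to 1.0 (fully open); "grasp_force": force on a finger pad.
Only numpy, scipy, OpenCV 4.12 (cv2) and the standard library are available. Lean on these libraries where they do the work, as an engineer would, in place of code of your own. Each camera call takes 0.05 s, during which the arm holds its last target. There are 200 camera calls.

## Working session

There is one attempt and no reset: what is moved stays moved. The work goes in short steps, Python scripts to look and compute and a tool call to move; the robot and the scene stay as the last step left them, time stands still between calls to the robot, and variables do not carry over. Pictures are saved under pics/ and viewed, at most 14 in all, crops included, and the job is handed in when it is done.

Besides the shell and the picture viewer there is one more tool, called after "Call:" in YAML: its name, and indented under it one key for each argument. jog_arm: Moves the arm, as the interface text tells. Its arguments: {"type":"object","properties":{"rows":{"type":"array","items":{"type":"object","properties":{"fingers":{"type":"number"},"x":{"type":"number"},"y":{"type":"number"},"z":{"type":"number"},"ax":{"type":"number"},"ay":{"type":"number"},"az":{"type":"number"}}}},"force":{"type":"number"}},"required":["rows"]}

```bash
ls; mkdir -p pics
cat > h.py <<'E'
import numpy as np, cv2, json
from station import bot
def snap(name, tag):
    c=bot.read_camera(name); np.savez(f'{tag}.npz',**{k:np.array(v) for k,v in c.items()})
    cv2.imwrite(f'pics/{tag}.png',cv2.cvtColor(c['pixels'],cv2.COLOR_RGB2BGR)); return c
def load(tag): return dict(np.load(f'{tag}.npz'))
def ray(c,u,v,z):
    T=np.array(c['world_from_camera']); f=192/np.tan(np.radians(float(c['vertical_fov']))/2)
    d=T[:3,:3]@np.array([(u-c['cx'])/f,(v-c['cy'])/f,1]); o=T[:3,3]
    return (o+d*(z-o[2])/d[2])[:2]
def proj(c,p):
    T=np.array(c['world_from_camera']); f=192/np.tan(np.radians(float(c['vertical_fov']))/2)
    q=T[:3,:3].T@(np.array(p)-T[:3,3]); return np.array([c['cx']+f*q[0]/q[2],c['cy']+f*q[1]/q[2]])
E
python3 - <<'E'
from h import *
for n in ('top','scene','wrist'):
    c=snap(n,n+'0'); print(n,c['vertical_fov'],c['cx'],c['cy'],np.round(c['world_from_camera'],3).tolist())
print(bot.get_obs())
a=[cv2.imread(f'pics/{n}0.png') for n in ('top','scene','wrist')]
cv2.imwrite('pics/top0b.png',cv2.resize(a[0],(800,600),interpolation=cv2.INTER_CUBIC))
E
```

```text
pics
top 47.16652276279481 251.21694843865993 192.85184618564833 [[0.002, -0.995, 0.101, 0.416], [-1.0, -0.003, -0.011, 0.027], [0.011, -0.101, -0.995, 1.353], [0.0, 0.0, 0.0, 1.0]]
scene 57.23924015395821 250.58633526752047 198.13370885436763 [[0.42, 0.504, -0.755, 1.26], [0.908, -0.233, 0.349, -0.314], [0.0, -0.832, -0.555, 0.61], [0.0, 0.0, 0.0, 1.0]]
wrist 68.10727669024926 249.98129679318362 195.8964046547473 [[0.309, -0.902, -0.301, 0.287], [-0.951, -0.294, -0.096, -0.616], [-0.002, 0.316, -0.949, 0.374], [0.0, 0.0, 0.0, 1.0]]
{'t': 0.15, 'q': array([ 1.14893181,  0.47764077,  0.02239233,  1.55621324, -0.01148774,
        1.10927457, -0.08309447]), 'joint_vel': array([-7.16540748e-05, -5.21332365e-04, -5.87939319e-04, -2.04749673e-03,
       -1.23512212e-04, -1.33174014e-03,  7.84188090e-05]), 'joint_torque': array([ 2.33871753e-03, -5.96925831e+01,  1.60994612e+00, -2.81492150e+01,
        1.26459327e-02,  6.53742347e-03, -1.88062575e-05]), 'eef_pos': array([ 0.20815982, -0.64163251,  0.23053414]), 'tool_rot': array([-6.81723620e-04,  9.87719865e-01,  1.56233713e-01, -1.74095831e-04]), 'contact_force': array([ 0.59941455,  0.49917247, -0.10965872]), 'torque': array([-0.02145933,  0.00493988, -0.00450927]), 'grasp_force': 0.0, 'gripper_width': 0.9984138635212719}
```

View pics/top0b.png

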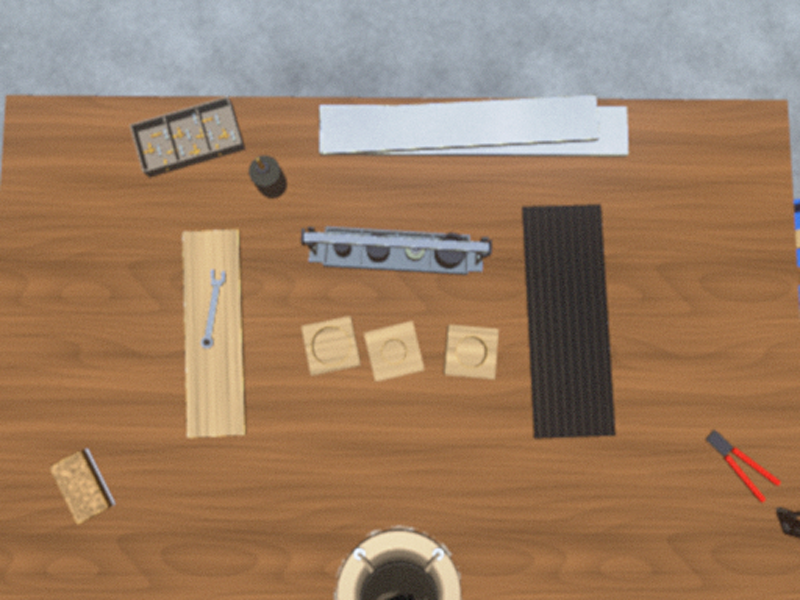

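View pics/scene0.png

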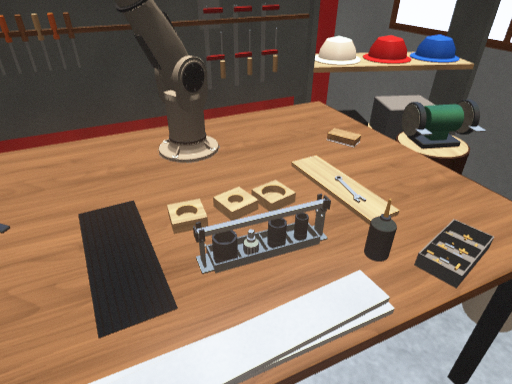

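Top view (800 px): bar from about (309,238) to (486,247). The carrier row from the left holds small (343,248), medium (377,250), extension (415,252) and large (450,252). Block holes from the left are large (330,345), small (394,350) and medium (472,352). The mat is on the right, centred near (568,321).

Run:
```python
from h import *
c=load('top0'); im=c['pixels']; hsv=cv2.cvtColor(im,cv2.COLOR_RGB2HSV); lab=cv2.cvtColor(im,cv2.COLOR_RGB2LAB)
def rect(m,z,amin):
    for k in cv2.findContours(m,cv2.RETR_EXTERNAL,cv2.CHAIN_APPROX_NONE)[0]:
        if cv2.contourArea(k)<amin: continue
        p=np.array([ray(c,*q,z) for q in k[:,0].astype(float)],np.float32)
        r=cv2.minAreaRect(p); print(np.round(r[0],4),np.round(r[1],4),round(r[2],2),k[:,0].mean(0).round(1))
v=hsv[...,2]; 
print('mat'); m=((v<75)).astype(np.uint8); m[:,:320]=0; m[:,400:]=0; m[:120]=0;m[285:]=0
m=cv2.morphologyEx(m,cv2.MORPH_CLOSE,np.ones((3,3))); rect(m,.003,500)
for n,u,v_ in (('block',200,210),('hole',210,222),('table',280,260),('bar',250,154),('wall',250,172)): print(n,im[v_,u],hsv[v_,u])
print('blocks'); m=((lab[...,0]>150)&(hsv[...,0]<30)&(hsv[...,1]>50)).astype(np.uint8); m[:200]=0;m[250:]=0;m[:,:180]=0;m[:,325:]=0
m=cv2.morphologyEx(m,cv2.MORPH_CLOSE,np.ones((5,5))); rect(m,.034,200)
print('bar/carrier'); m=((hsv[...,0]>85)&(hsv[...,0]<130)&(hsv[...,1]>20)).astype(np.uint8);m[:130]=0;m[190:]=0;m[:,:180]=0;m[:,325:]=0
rect(m,.1,100)
a=im[130:250,185:320,::-1]; cv2.imwrite('pics/crop1.png',cv2.resize(a,None,fx=5,fy=5,interpolation=cv2.INTER_CUBIC))
```

```text
mat
[ 0.5194 -0.3342] [0.4544 0.156 ] 2.04 [363.1 205.6]
block [219 185 140] [ 17  92 219]
hole [216 183 139] [ 17  91 216]
table [164 115  76] [ 13 137 164]
bar [163 174 197] [110  44 197]
wall [104 100 103] [158  10 104]
blocks
[ 0.4545 -0.1389] [0.0984 0.0995] 84.69 [301.6 224.8]
[0.4549 0.0103] [0.1001 0.1001] 14.04 [251.7 224.4]
[0.4662 0.1321] [0.0988 0.0986] 12.12 [211.1 220.7]
bar/carrier
[0.6383 0.007 ] [0.3451 0.0695] 86.84 [250.1 159.8]
```

View pics/crop1.png

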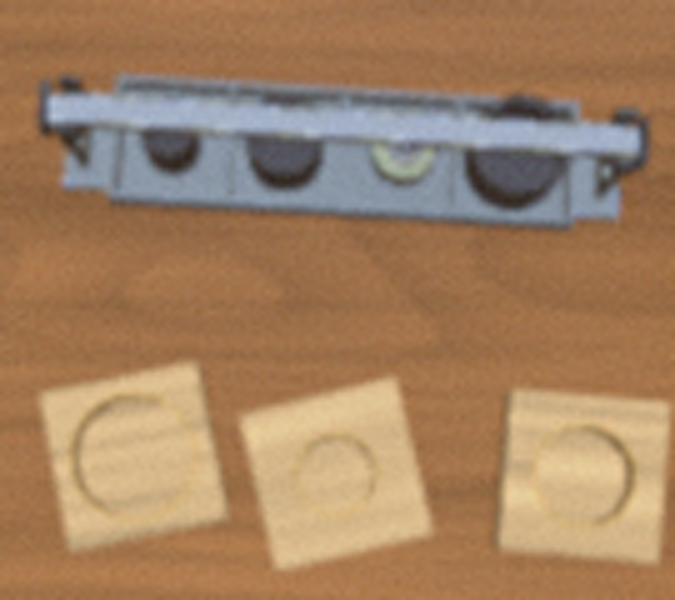

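The crop shows the bar's top face from about (45,108) to (640,138). Holes left to right are large, small and medium. Next: compute the bar pose and the first approach.

```bash
cat >> h.py <<'E'
from scipy.spatial.transform import Rotation as Ro
def plan(x,y,z,yaw):
    "tool-frame shift mm (before turn), and az deg (sign: + about tool z), plus tilt left"
    o=bot.get_obs(); w,a,b,c_=o['tool_rot']; R=Ro.from_quat([a,b,c_,w])
    d=R.inv().apply(np.array([x,y,z])-o['eef_pos'])*1000
    t=np.radians(yaw); G=Ro.from_matrix(np.array([[np.cos(t),np.sin(t),0],[np.sin(t),-np.cos(t),0],[0,0,-1]]))
    print('shift',d.round(1),'turn',np.degrees((R.inv()*G).as_rotvec()).round(2),'pos',o['eef_pos'].round(4),'t',o['t'],'F',o['contact_force'].round(1),'gw',round(o['gripper_width'],3),'gf',round(o['grasp_force'],1),'q7',o['q'][6].round(2))
E
python3 - <<'E'
from h import *
c=load('top0')
for z in (.108,):
    L=ray(c,185+45/5,130+108/5,z);R=ray(c,185+640/5,130+138/5,z); print(L,R,(L+R)/2,np.degrees(np.arctan2(*(L-R)[::-1])),np.linalg.norm(L-R))
    m=(L+R)/2; yaw=np.degrees(np.arctan2(*(L-R)[::-1]))
plan(m[0],m[1]-.0,.231,yaw)
E
```

```text
[0.66101516 0.177017  ] [ 0.64483946 -0.16471224] [0.65292731 0.00615238] 87.28993634281109 0.34211186021702894
shift [ 6.230e+02 -4.789e+02  1.000e-01] turn [-7.000e-02 -4.000e-02 -6.931e+01] pos [ 0.2082 -0.6416  0.2305] t 0.15 F [ 0.6  0.5 -0.1] gw 0.998 gf 0.0 q7 -0.08
```

Call:
jog_arm:
  rows:
    - {"x": 20,"y": -15}
    - {"x": 40,"y": -31}
    - {"x": 40,"y": -31}
    - {"x": 40,"y": -31}
    - {"x": 40,"y": -31}
    - {"x": 40,"y": -31}
    - {"x": 40,"y": -31}
    - {"x": 40,"y": -31}

```text
invalid input
```

Call:
jog_arm:
  rows:
    - {"x": 40,"y": -31}
    - {"x": 40,"y": -31}
    - {"x": 40,"y": -31}
    - {"x": 40,"y": -31}
    - {"x": 40,"y": -31}
    - {"x": 40,"y": -31}
    - {"x": 40,"y": -30}
    - {"x": 40,"y": -30}

```text
invalid input
```

Call:
jog_arm:
  rows:
    - {"az": -8.5}
    - {"az": -8.5}
    - {"az": -8.5}
    - {"az": -8.5}
    - {"az": -8.5}
    - {"az": -8.5}
    - {"az": -8.5}
    - {"az": -8.5}

```text
invalid input
```

Run:
```python
from h import *
plan(.653,.006,.231,87.3)
c=snap('wrist','w1'); cv2.imwrite('pics/w1b.png',cv2.resize(cv2.imread('pics/w1.png'),(800,600)))
```

```text
shift [ 6.230e+02 -4.787e+02  1.000e-01] turn [-7.000e-02 -4.000e-02 -6.932e+01] pos [ 0.2082 -0.6416  0.2305] t 0.15 F [ 0.6  0.5 -0.1] gw 0.998 gf 0.0 q7 -0.08
```

View pics/w1b.png

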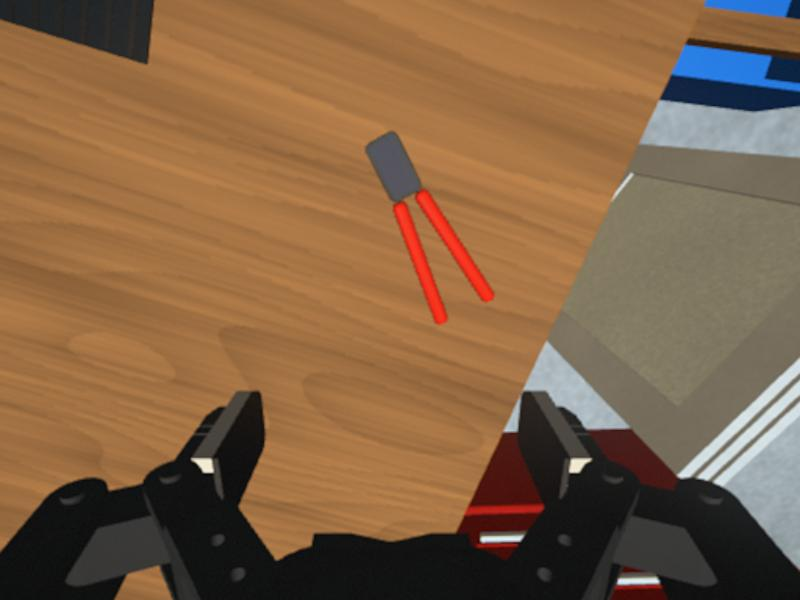

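The picture shows only pliers and the gripper, because the move was refused. The rows probably need every field, so I'll give all seven.

Call:
jog_arm:
  rows:
    - {"x": 20,"y": -15,"z": 0,"ax": 0,"ay": 0,"az": 0,"fingers": 85}
    - {"x": 40,"y": -31,"z": 0,"ax": 0,"ay": 0,"az": 0,"fingers": 85}
    - {"x": 40,"y": -31,"z": 0,"ax": 0,"ay": 0,"az": 0,"fingers": 85}
    - {"x": 40,"y": -31,"z": 0,"ax": 0,"ay": 0,"az": 0,"fingers": 85}
    - {"x": 40,"y": -31,"z": 0,"ax": 0,"ay": 0,"az": 0,"fingers": 85}
    - {"x": 40,"y": -31,"z": 0,"ax": 0,"ay": 0,"az": 0,"fingers": 85}
    - {"x": 40,"y": -31,"z": 0,"ax": 0,"ay": 0,"az": 0,"fingers": 85}
    - {"x": 40,"y": -31,"z": 0,"ax": 0,"ay": 0,"az": 0,"fingers": 85}

```text
t: 1.0
eef_pos: [0.4204, -0.3305, 0.2314]
tool_rot: [0.0, 0.988, 0.156, 0.0]
contact_force: [0.8, -0.7, 0.4]
gripper_width: 0.993
grasp_force: 0.0
```

Call:
jog_arm:
  rows:
    - {"x": 40,"y": -31,"z": 0,"ax": 0,"ay": 0,"az": 0,"fingers": 85}
    - {"x": 40,"y": -31,"z": 0,"ax": 0,"ay": 0,"az": 0,"fingers": 85}
    - {"x": 40,"y": -31,"z": 0,"ax": 0,"ay": 0,"az": 0,"fingers": 85}
    - {"x": 40,"y": -31,"z": 0,"ax": 0,"ay": 0,"az": 0,"fingers": 85}
    - {"x": 40,"y": -31,"z": 0,"ax": 0,"ay": 0,"az": 0,"fingers": 85}
    - {"x": 40,"y": -31,"z": 0,"ax": 0,"ay": 0,"az": 0,"fingers": 85}
    - {"x": 40,"y": -31,"z": 0,"ax": 0,"ay": 0,"az": 0,"fingers": 85}
    - {"x": 40,"y": -30,"z": 0,"ax": 0,"ay": 0,"az": 0,"fingers": 85}

```text
t: 1.8
eef_pos: [0.6462, -0.0004, 0.2312]
tool_rot: [0.0, 0.988, 0.156, -0.0]
contact_force: [-0.2, -0.5, -0.5]
gripper_width: 0.993
grasp_force: 0.0
```

Call:
jog_arm:
  rows:
    - {"x": 0,"y": 0,"z": 0,"ax": 0,"ay": 0,"az": -8.5,"fingers": 85}
    - {"x": 0,"y": 0,"z": 0,"ax": 0,"ay": 0,"az": -8.5,"fingers": 85}
    - {"x": 0,"y": 0,"z": 0,"ax": 0,"ay": 0,"az": -8.5,"fingers": 85}
    - {"x": 0,"y": 0,"z": 0,"ax": 0,"ay": 0,"az": -8.5,"fingers": 85}
    - {"x": 0,"y": 0,"z": 0,"ax": 0,"ay": 0,"az": -8.5,"fingers": 85}
    - {"x": 0,"y": 0,"z": 0,"ax": 0,"ay": 0,"az": -8.5,"fingers": 85}
    - {"x": 0,"y": 0,"z": 0,"ax": 0,"ay": 0,"az": -8.5,"fingers": 85}
    - {"x": 0,"y": 0,"z": 0,"ax": 0,"ay": 0,"az": -8.5,"fingers": 85}

```text
t: 2.6
eef_pos: [0.6453, -0.0022, 0.2311]
tool_rot: [-0.0, 0.729, 0.684, -0.0]
contact_force: [-0.5, -0.4, -0.7]
gripper_width: 0.995
grasp_force: 0.0
```

Run:
```python
from h import *
plan(.653,.006,.231,87.3)
c=snap('wrist','w1'); cv2.imwrite('pics/w1b.png',cv2.resize(cv2.imread('pics/w1.png'),(800,600)))
```

```text
shift [8.7 7.1 0. ] turn [-0.02  0.01 -0.98] pos [ 0.6453 -0.0022  0.2311] t 2.6 F [-0.5 -0.4 -0.7] gw 0.995 gf 0.0 q7 -0.37
```

View pics/w1b.png

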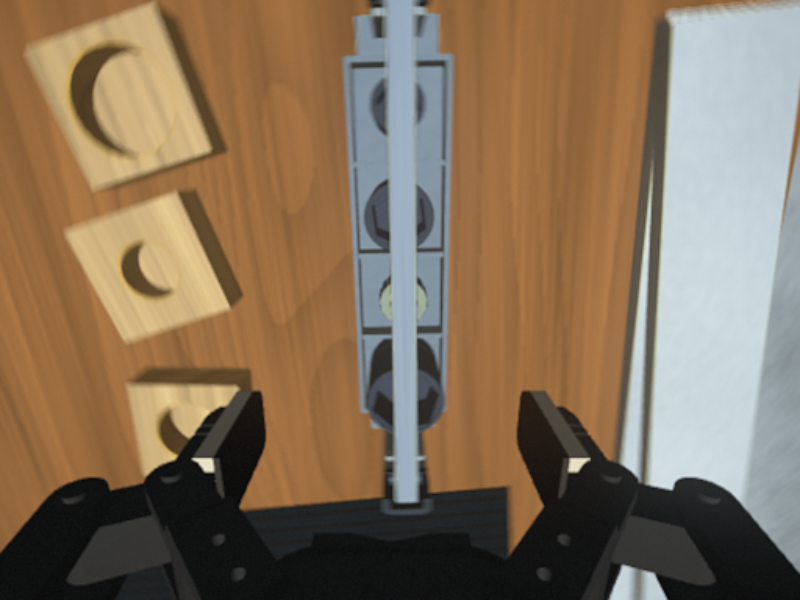

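Wrist view (800 px): the bar runs from (402,0) to its near end at (406,503). Sockets are at (398,105), (399,215) and (405,385), with the extension at (404,298). I'll measure the bar and carrier from this view.

Run:
```python
from h import *
c=load('w1'); s=.64
im=c['pixels'].astype(int)
for v in (60,130,180,240,270): print(v,[ (u,im[v,u].tolist()) for u in range(244,272,2)] if v==130 else '')
g=cv2.GaussianBlur(c['pixels'],(1,5),0).astype(float).mean(2)
P=[]
for v in range(30,290,10):
    r=np.gradient(g[v,238:280]); a=238+np.argmax(r); b=238+np.argmin(r)
    P.append((v,a,b))
print(P)
for n,u,v,z in (('near end',406,502,.108),('bar130',401.5,100,.108),('bar450',406,450,.108),('tl',344,58,.026),('tr',453,56,.026),('bl',362,412,.026),('br',446,411,.026),('small',398,105,.074),('med',399,215,.074),('ext',404,298,.03),('large',405,388,.074)):
    print(n,ray(c,u*s,v*s,z).round(4))
```

```text
60 
130 [(244, [77, 83, 93]), (246, [79, 86, 97]), (248, [99, 105, 105]), (250, [156, 171, 180]), (252, [159, 175, 194]), (254, [159, 176, 195]), (256, [160, 177, 196]), (258, [159, 176, 196]), (260, [160, 178, 197]), (262, [161, 178, 197]), (264, [162, 179, 194]), (266, [116, 125, 124]), (268, [70, 76, 86]), (270, [56, 59, 62])]
180 
240 
270 
[(30, np.int64(246), np.int64(266)), (40, np.int64(245), np.int64(266)), (50, np.int64(248), np.int64(243)), (60, np.int64(246), np.int64(266)), (70, np.int64(247), np.int64(266)), (80, np.int64(247), np.int64(241)), (90, np.int64(248), np.int64(265)), (100, np.int64(249), np.int64(265)), (110, np.int64(249), np.int64(265)), (120, np.int64(248), np.int64(266)), (130, np.int64(249), np.int64(266)), (140, np.int64(249), np.int64(266)), (150, np.int64(249), np.int64(266)), (160, np.int64(249), np.int64(266)), (170, np.int64(250), np.int64(266)), (180, np.int64(250), np.int64(266)), (190, np.int64(244), np.int64(266)), (200, np.int64(251), np.int64(266)), (210, np.int64(250), np.int64(266)), (220, np.int64(251), np.int64(266)), (230, np.int64(251), np.int64(266)), (240, np.int64(251), np.int64(266)), (250, np.int64(251), np.int64(266)), (260, np.int64(251), np.int64(267)), (270, np.int64(251), np.int64(267)), (280, np.int64(252), np.int64(267))]
near end [ 0.6475 -0.162 ]
bar130 [0.6595 0.1096]
bar450 [ 0.6499 -0.1166]
tl [0.6233 0.1481]
tr [0.6992 0.1445]
bl [ 0.612  -0.1343]
br [ 0.6873 -0.138 ]
small [0.6581 0.1108]
med [0.6549 0.0436]
ext [ 0.6555 -0.0283]
large [ 0.6519 -0.0861]
```

Run:
```python
from h import *
plan(.6551,.006,.081,87.6)
```

```text
shift [  9.    9.4 150. ] turn [-0.03  0.01 -0.89] pos [ 0.6453 -0.0024  0.231 ] t 2.65 F [ 0.6  0.8 -0.6] gw 0.997 gf 0.0 q7 -0.36
```

Call:
jog_arm:
  rows:
    - {"x": 9,"y": 9.4,"z": 0,"ax": 0,"ay": 0,"az": -0.9,"fingers": 85}
    - {"x": 0,"y": 0,"z": 20,"ax": 0,"ay": 0,"az": 0,"fingers": 85}
    - {"x": 0,"y": 0,"z": 30,"ax": 0,"ay": 0,"az": 0,"fingers": 85}
    - {"x": 0,"y": 0,"z": 30,"ax": 0,"ay": 0,"az": 0,"fingers": 85}
    - {"x": 0,"y": 0,"z": 30,"ax": 0,"ay": 0,"az": 0,"fingers": 85}
    - {"x": 0,"y": 0,"z": 20,"ax": 0,"ay": 0,"az": 0,"fingers": 85}
    - {"x": 0,"y": 0,"z": 20,"ax": 0,"ay": 0,"az": 0,"fingers": 60}
    - {"x": 0,"y": 0,"z": 0,"ax": 0,"ay": 0,"az": 0,"fingers": 40}

```text
t: 3.45
eef_pos: [0.6539, 0.0067, 0.0782]
tool_rot: [-0.002, 0.727, 0.687, -0.002]
contact_force: [-0.7, 0.3, -0.9]
gripper_width: 0.688
grasp_force: 0.0
```

Run:
```python
from h import *
plan(.6551,.006,.081,87.6)
c=snap('wrist','w2'); cv2.imwrite('pics/w2b.png',cv2.resize(cv2.imread('pics/w2.png'),(800,600)))
```

```text
shift [-0.6  1.2 -2.9] turn [-0.3   0.03 -0.84] pos [0.6539 0.0067 0.0782] t 3.45 F [-0.7  0.3 -0.9] gw 0.688 gf 0.0 q7 -0.46
```

View pics/w2b.png

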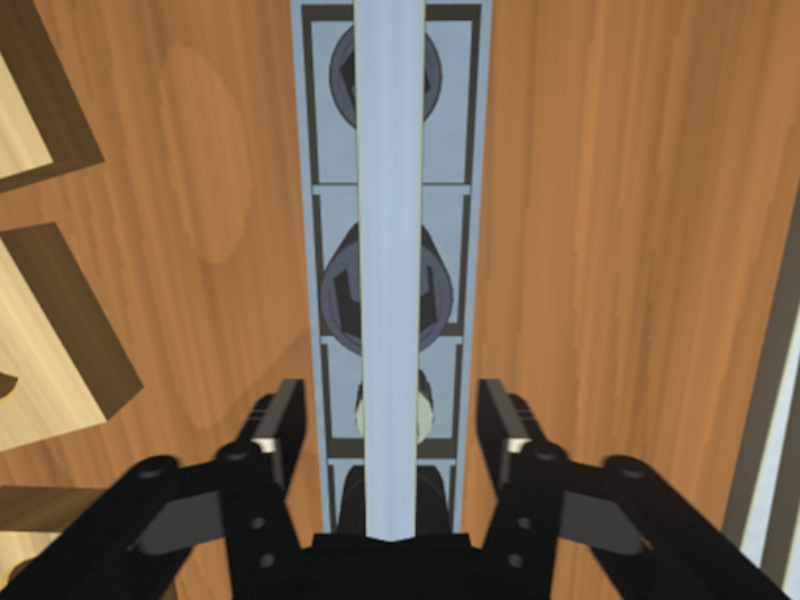

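The bar, at about u=391, lies between the open fingers, which are at u≈300 and 480. Small trim, then close.

Call:
jog_arm:
  force: 80
  rows:
    - {"x": -0.5,"y": 1,"z": -2,"ax": 0,"ay": 0,"az": -0.8,"fingers": 40}
    - {"x": 0,"y": 0,"z": 0,"ax": 0,"ay": 0,"az": 0,"fingers": 24}
    - {"x": 0,"y": 0,"z": 0,"ax": 0,"ay": 0,"az": 0,"fingers": 20}
    - {"x": 0,"y": 0,"z": 0,"ax": 0,"ay": 0,"az": 0,"fingers": 18}
    - {"x": 0,"y": 0,"z": 0,"ax": 0,"ay": 0,"az": 0,"fingers": 10}
    - {"x": 0,"y": 0,"z": 0,"ax": 0,"ay": 0,"az": 0,"fingers": 5}
    - {"x": 0,"y": 0,"z": 0,"ax": 0,"ay": 0,"az": 0,"fingers": 5}
    - {"x": 0,"y": 0,"z": 0,"ax": 0,"ay": 0,"az": 0,"fingers": 5}

```text
t: 4.3
eef_pos: [0.6567, 0.0057, 0.0843]
tool_rot: [0.0, 0.722, 0.692, 0.0]
contact_force: [-2.6, -0.1, 6.4]
gripper_width: 0.168
grasp_force: 79.5
```

Run:
```python
from h import *
plan(.6551,.006,.200,87.6)
```

```text
shift [   0.2   -1.5 -115.7] turn [0.04 0.   0.04] pos [0.6567 0.0057 0.0843] t 4.3 F [-2.6 -0.1  6.4] gw 0.168 gf 79.5 q7 -0.44
```

Call:
jog_arm:
  rows:
    - {"x": 0,"y": 0,"z": -5,"ax": 0,"ay": 0,"az": 0,"fingers": 5}
    - {"x": 0,"y": 0,"z": -10,"ax": 0,"ay": 0,"az": 0,"fingers": 5}
    - {"x": 0,"y": 0,"z": -10,"ax": 0,"ay": 0,"az": 0,"fingers": 5}
    - {"x": 0,"y": 0,"z": -15,"ax": 0,"ay": 0,"az": 0,"fingers": 5}
    - {"x": 0,"y": 0,"z": -15,"ax": 0,"ay": 0,"az": 0,"fingers": 5}
    - {"x": 0,"y": 0,"z": -20,"ax": 0,"ay": 0,"az": 0,"fingers": 5}
    - {"x": 0,"y": 0,"z": -20,"ax": 0,"ay": 0,"az": 0,"fingers": 5}
    - {"x": 0,"y": 0,"z": -10,"ax": 0,"ay": 0,"az": 0,"fingers": 5}

```text
t: 5.1
eef_pos: [0.6577, 0.006, 0.1915]
tool_rot: [0.001, 0.721, 0.693, 0.002]
contact_force: [0.1, -0.0, -2.6]
gripper_width: 0.169
grasp_force: 78.3
```

Run:
```python
from h import *
plan(.5194,-.3342,.190,2.2)
print(bot.get_obs()['torque'])
c=snap('scene','s2'); d=snap('top','t2'); a=np.hstack([c['pixels'][120:300,150:370],d['pixels'][110:290,170:390]])
cv2.imwrite('pics/l.png',cv2.resize(a[...,::-1],(800,330),interpolation=cv2.INTER_CUBIC))
```

```text
shift [-345.5 -124.4    0.9] turn [ 0.17 -0.19 85.48] pos [0.6577 0.006  0.1915] t 5.1 F [ 0.1 -0.  -2.6] gw 0.169 gf 78.3 q7 -0.38
[-0.00093489 -0.04564895 -0.03841804]
```

View pics/l.png

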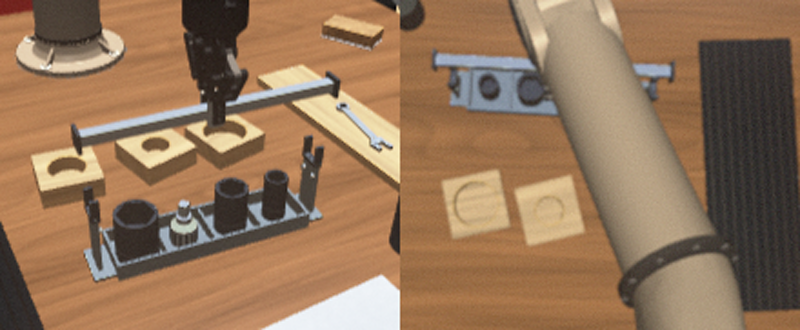

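Both ends are lifted and the bar looks level, clear of the brackets. The scene half of the crop shows it over the blocks, with three sockets and the extension left standing. Now carry it to the mat.

Call:
jog_arm:
  rows:
    - {"x": -15,"y": -6,"z": 0,"ax": 0,"ay": 0,"az": 0,"fingers": 5}
    - {"x": -30,"y": -11,"z": 0,"ax": 0,"ay": 0,"az": 0,"fingers": 5}
    - {"x": -35,"y": -13,"z": 0,"ax": 0,"ay": 0,"az": 0,"fingers": 5}
    - {"x": -40,"y": -14,"z": 0,"ax": 0,"ay": 0,"az": 0,"fingers": 5}
    - {"x": -40,"y": -14,"z": 0,"ax": 0,"ay": 0,"az": 0,"fingers": 5}
    - {"x": -40,"y": -14,"z": 0,"ax": 0,"ay": 0,"az": 0,"fingers": 5}
    - {"x": -40,"y": -14,"z": 0,"ax": 0,"ay": 0,"az": 0,"fingers": 5}
    - {"x": -40,"y": -14,"z": 0,"ax": 0,"ay": 0,"az": 0,"fingers": 5}

```text
t: 6.0
eef_pos: [0.5425, -0.2725, 0.187]
tool_rot: [-0.001, 0.722, 0.692, -0.001]
contact_force: [0.5, -0.3, -3.1]
gripper_width: 0.168
grasp_force: 78.3
```

Call:
jog_arm:
  rows:
    - {"x": -35,"y": -13,"z": 0,"ax": 0,"ay": 0,"az": 0,"fingers": 5}
    - {"x": -25,"y": -9,"z": 0,"ax": 0,"ay": 0,"az": 0,"fingers": 5}
    - {"x": -5,"y": -2,"z": 0,"ax": 0,"ay": 0,"az": 0,"fingers": 5}
    - {"x": 0,"y": 0,"z": 0,"ax": 0,"ay": 0,"az": 3,"fingers": 5}
    - {"x": 0,"y": 0,"z": 0,"ax": 0,"ay": 0,"az": 5,"fingers": 5}
    - {"x": 0,"y": 0,"z": 0,"ax": 0,"ay": 0,"az": 6,"fingers": 5}
    - {"x": 0,"y": 0,"z": 0,"ax": 0,"ay": 0,"az": 7,"fingers": 5}
    - {"x": 0,"y": 0,"z": 0,"ax": 0,"ay": 0,"az": 7,"fingers": 5}

```text
t: 6.8
eef_pos: [0.5177, -0.3333, 0.1872]
tool_rot: [-0.001, 0.869, 0.496, -0.0]
contact_force: [-0.4, 0.6, -3.2]
gripper_width: 0.168
grasp_force: 78.3
```

Call:
jog_arm:
  rows:
    - {"x": 0,"y": 0,"z": 0,"ax": 0,"ay": 0,"az": 8,"fingers": 5}
    - {"x": 0,"y": 0,"z": 0,"ax": 0,"ay": 0,"az": 8,"fingers": 5}
    - {"x": 0,"y": 0,"z": 0,"ax": 0,"ay": 0,"az": 8,"fingers": 5}
    - {"x": 0,"y": 0,"z": 0,"ax": 0,"ay": 0,"az": 8,"fingers": 5}
    - {"x": 0,"y": 0,"z": 0,"ax": 0,"ay": 0,"az": 8,"fingers": 5}
    - {"x": 0,"y": 0,"z": 0,"ax": 0,"ay": 0,"az": 7,"fingers": 5}
    - {"x": 0,"y": 0,"z": 0,"ax": 0,"ay": 0,"az": 6,"fingers": 5}
    - {"x": 0,"y": 0,"z": 0,"ax": 0,"ay": 0,"az": 4.5,"fingers": 5}

```text
t: 7.6
eef_pos: [0.5177, -0.3332, 0.1872]
tool_rot: [-0.001, 1.0, 0.017, -0.001]
contact_force: [0.0, 0.3, -3.1]
gripper_width: 0.172
grasp_force: 78.3
```

Run:
```python
from h import *
plan(.5194,-.3342,.060,2.2)
c=load('t2'); L=ray(c,188.2,144.1,.219);R=ray(c,320.7,149.6,.219); print((L+R)/2,L-R)
c=snap('wrist','w3'); d=snap('top','t3'); a=np.hstack([c['pixels'],d['pixels']])
cv2.imwrite('pics/m.png',cv2.resize(a[...,::-1],(800,300),interpolation=cv2.INTER_AREA))
```

```text
shift [  1.9   1.3 127.2] turn [-0.07  0.11 -0.21] pos [ 0.5177 -0.3332  0.1872] t 7.6 F [ 0.   0.3 -3.1] gw 0.172 gf 78.3 q7 -1.13
[0.65239694 0.00546641] [0.01325221 0.34721317]
```

View pics/m.png

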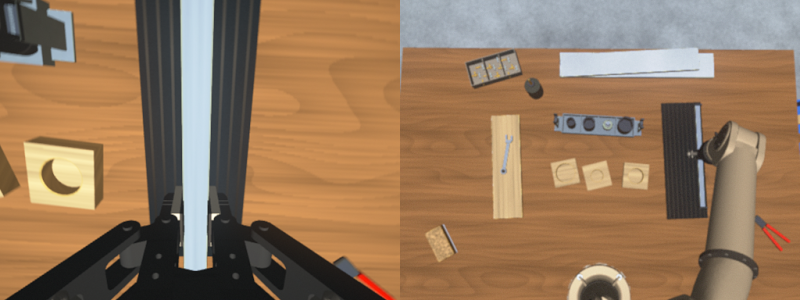

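The wrist half shows the bar (u≈196) centred over the mat (148–243 at v=200). Lowering.

Call:
jog_arm:
  rows:
    - {"x": 1.9,"y": 1.3,"z": 10,"ax": 0,"ay": 0,"az": -0.2,"fingers": 5}
    - {"x": 0,"y": 0,"z": 25,"ax": 0,"ay": 0,"az": 0,"fingers": 5}
    - {"x": 0,"y": 0,"z": 30,"ax": 0,"ay": 0,"az": 0,"fingers": 5}
    - {"x": 0,"y": 0,"z": 30,"ax": 0,"ay": 0,"az": 0,"fingers": 5}
    - {"x": 0,"y": 0,"z": 25,"ax": 0,"ay": 0,"az": 0,"fingers": 5}
    - {"x": 0,"y": 0,"z": 25,"ax": 0,"ay": 0,"az": 0,"fingers": 5}
    - {"x": 0,"y": 0,"z": 20,"ax": 0,"ay": 0,"az": 0,"fingers": 5}
    - {"x": 0,"y": 0,"z": 5,"ax": 0,"ay": 0,"az": 0,"fingers": 5}

```text
t: 8.5
eef_pos: [0.5184, -0.334, 0.0149]
tool_rot: [-0.002, 1.0, 0.022, -0.002]
contact_force: [0.2, 0.4, -3.0]
gripper_width: 0.17
grasp_force: 78.3
```

Run:
```python
from h import *
plan(.5194,-.3342,.002,2.2)
```

```text
shift [ 1.   0.3 12.9] turn [-0.18  0.26  0.29] pos [ 0.5184 -0.334   0.0149] t 8.5 F [ 0.2  0.4 -3. ] gw 0.17 gf 78.3 q7 -1.16
```

Call:
jog_arm:
  rows:
    - {"x": 1,"y": 0,"z": 3,"ax": 0,"ay": 0,"az": 0.2,"fingers": 5}
    - {"x": 0,"y": 0,"z": 3,"ax": 0,"ay": 0,"az": 0,"fingers": 5}
    - {"x": 0,"y": 0,"z": 2,"ax": 0,"ay": 0,"az": 0,"fingers": 5}
    - {"x": 0,"y": 0,"z": 0,"ax": 0,"ay": 0,"az": 0,"fingers": 5}
    - {"x": 0,"y": 0,"z": 0,"ax": 0,"ay": 0,"az": 0,"fingers": 5}
    - {"x": 0,"y": 0,"z": 0,"ax": 0,"ay": 0,"az": 0,"fingers": 5}
    - {"x": 0,"y": 0,"z": 0,"ax": 0,"ay": 0,"az": 0,"fingers": 5}
    - {"x": 0,"y": 0,"z": 0,"ax": 0,"ay": 0,"az": 0,"fingers": 5}

```text
t: 9.3
eef_pos: [0.5216, -0.3352, 0.0105]
tool_rot: [0.0, 1.0, 0.019, 0.0]
contact_force: [0.7, -0.7, -2.3]
gripper_width: 0.169
grasp_force: 78.3
```

Call:
jog_arm:
  rows:
    - {"x": -1,"y": 0,"z": 2,"ax": 0,"ay": 0,"az": 0,"fingers": 5}
    - {"x": 0,"y": 0,"z": 1.5,"ax": 0,"ay": 0,"az": 0,"fingers": 5}
    - {"x": 0,"y": 0,"z": 1.5,"ax": 0,"ay": 0,"az": 0,"fingers": 5}
    - {"x": 0,"y": 0,"z": 0,"ax": 0,"ay": 0,"az": 0,"fingers": 5}
    - {"x": 0,"y": 0,"z": 0,"ax": 0,"ay": 0,"az": 0,"fingers": 5}
    - {"x": 0,"y": 0,"z": 0,"ax": 0,"ay": 0,"az": 0,"fingers": 5}
    - {"x": 0,"y": 0,"z": 0,"ax": 0,"ay": 0,"az": 0,"fingers": 5}
    - {"x": 0,"y": 0,"z": 0,"ax": 0,"ay": 0,"az": 0,"fingers": 5}

```text
t: 10.1
eef_pos: [0.5206, -0.3353, 0.0054]
tool_rot: [0.0, 1.0, 0.019, 0.0]
contact_force: [0.4, -0.7, -3.2]
gripper_width: 0.171
grasp_force: 78.3
```

Call:
jog_arm:
  rows:
    - {"x": 0,"y": 0,"z": 1,"ax": 0,"ay": 0,"az": 0,"fingers": 5}
    - {"x": 0,"y": 0,"z": 1,"ax": 0,"ay": 0,"az": 0,"fingers": 5}
    - {"x": 0,"y": 0,"z": 1,"ax": 0,"ay": 0,"az": 0,"fingers": 5}
    - {"x": 0,"y": 0,"z": 0,"ax": 0,"ay": 0,"az": 0,"fingers": 5}
    - {"x": 0,"y": 0,"z": 0,"ax": 0,"ay": 0,"az": 0,"fingers": 5}
    - {"x": 0,"y": 0,"z": 0,"ax": 0,"ay": 0,"az": 0,"fingers": 5}
    - {"x": 0,"y": 0,"z": 0,"ax": 0,"ay": 0,"az": 0,"fingers": 5}
    - {"x": 0,"y": 0,"z": 0,"ax": 0,"ay": 0,"az": 0,"fingers": 5}

```text
t: 10.9
eef_pos: [0.5206, -0.3353, 0.0036]
tool_rot: [0.0, 1.0, 0.019, 0.0]
contact_force: [-3.1, 2.3, 8.8]
gripper_width: 0.173
grasp_force: 85.3
```

Call:
jog_arm:
  force: 20
  rows:
    - {"x": 0,"y": 0,"z": -0.5,"ax": 0,"ay": 0,"az": 0,"fingers": 5}
    - {"x": 0,"y": 0,"z": 0,"ax": 0,"ay": 0,"az": 0,"fingers": 10}
    - {"x": 0,"y": 0,"z": 0,"ax": 0,"ay": 0,"az": 0,"fingers": 16}
    - {"x": 0,"y": 0,"z": 0,"ax": 0,"ay": 0,"az": 0,"fingers": 20}
    - {"x": 0,"y": 0,"z": 0,"ax": 0,"ay": 0,"az": 0,"fingers": 25}
    - {"x": 0,"y": 0,"z": 0,"ax": 0,"ay": 0,"az": 0,"fingers": 35}
    - {"x": 0,"y": 0,"z": 0,"ax": 0,"ay": 0,"az": 0,"fingers": 45}
    - {"x": 0,"y": 0,"z": -3,"ax": 0,"ay": 0,"az": 0,"fingers": 50}

```text
t: 11.7
eef_pos: [0.5202, -0.3349, 0.0053]
tool_rot: [-0.0, 1.0, 0.019, -0.0]
contact_force: [0.1, 0.2, 0.2]
gripper_width: 0.584
grasp_force: 0.0
```

Call:
jog_arm:
  rows:
    - {"x": 0,"y": 0,"z": -5,"ax": 0,"ay": 0,"az": 0,"fingers": 50}
    - {"x": 0,"y": 0,"z": -20,"ax": 0,"ay": 0,"az": 0,"fingers": 85}
    - {"x": 0,"y": 0,"z": -30,"ax": 0,"ay": 0,"az": 0,"fingers": 85}
    - {"x": 0,"y": 0,"z": -40,"ax": 0,"ay": 0,"az": 0,"fingers": 85}
    - {"x": 0,"y": 0,"z": -45,"ax": 0,"ay": 0,"az": 0,"fingers": 85}
    - {"x": 0,"y": 0,"z": -40,"ax": 0,"ay": 0,"az": 0,"fingers": 85}
    - {"x": 0,"y": 0,"z": -30,"ax": 0,"ay": 0,"az": 0,"fingers": 85}
    - {"x": 0,"y": 0,"z": -15,"ax": 0,"ay": 0,"az": 0,"fingers": 85}

```text
t: 12.5
eef_pos: [0.5217, -0.3359, 0.2346]
tool_rot: [0.001, 1.0, 0.019, 0.002]
contact_force: [-0.0, -0.7, -0.2]
gripper_width: 0.991
grasp_force: 0.0
```

Run:
```python
from h import *
plan(.6598,.110,.23,87.6)
c=snap('top','t4'); im=c['pixels']
a=im[110:300,185:410]; cv2.imwrite('pics/t4c.png',cv2.resize(a[...,::-1],None,fx=3.5,fy=3.155,interpolation=cv2.INTER_CUBIC))
```

```text
shift [ 154.9 -440.3    4.1] turn [  0.32  -0.09 -85.43] pos [ 0.5217 -0.3359  0.2346] t 12.5 F [-0.  -0.7 -0.2] gw 0.991 gf 0.0 q7 -1.12
```

View pics/t4c.png

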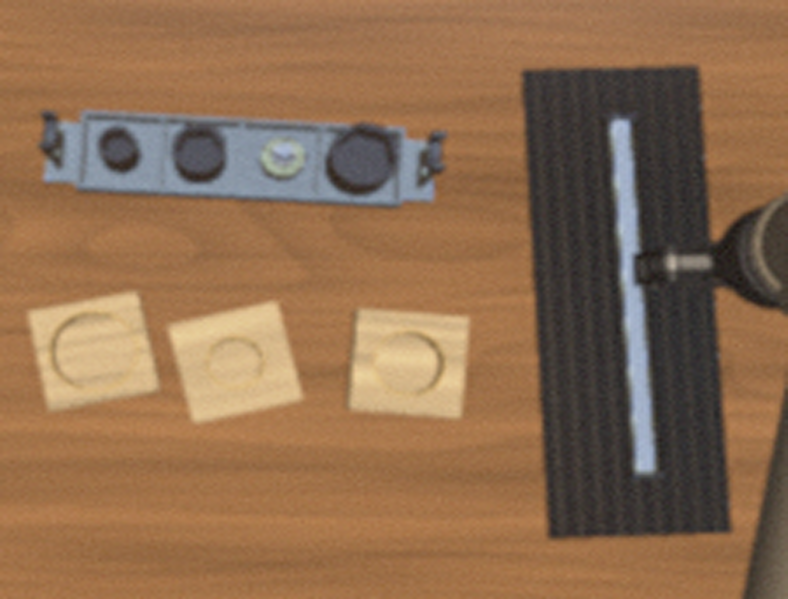

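The bar lies centred and parallel on the mat: ends at (621,118) and (646,473), mat centre (625,303), with the 9 px offset explained by parallax. Back to the carrier.

Call:
jog_arm:
  rows:
    - {"x": 9,"y": -20,"z": 0,"ax": 0,"ay": 0,"az": 0,"fingers": 85}
    - {"x": 19,"y": -43,"z": 0,"ax": 0,"ay": 0,"az": 0,"fingers": 85}
    - {"x": 20,"y": -45,"z": 0,"ax": 0,"ay": 0,"az": 0,"fingers": 85}
    - {"x": 20,"y": -45,"z": 0,"ax": 0,"ay": 0,"az": 0,"fingers": 85}
    - {"x": 20,"y": -45,"z": 0,"ax": 0,"ay": 0,"az": 0,"fingers": 85}
    - {"x": 20,"y": -45,"z": 0,"ax": 0,"ay": 0,"az": 0,"fingers": 85}
    - {"x": 20,"y": -45,"z": 0,"ax": 0,"ay": 0,"az": 0,"fingers": 85}
    - {"x": 18,"y": -40,"z": 0,"ax": 0,"ay": 0,"az": 0,"fingers": 85}

```text
t: 13.35
eef_pos: [0.6536, 0.0009, 0.2288]
tool_rot: [-0.0, 1.0, 0.02, -0.001]
contact_force: [1.0, 0.7, 1.0]
gripper_width: 1.0
grasp_force: 0.0
```

Call:
jog_arm:
  rows:
    - {"x": 0,"y": 0,"z": 0,"ax": 0,"ay": 0,"az": -8.5,"fingers": 85}
    - {"x": 0,"y": 0,"z": 0,"ax": 0,"ay": 0,"az": -8.5,"fingers": 85}
    - {"x": 0,"y": 0,"z": 0,"ax": 0,"ay": 0,"az": -8.5,"fingers": 85}
    - {"x": 0,"y": 0,"z": 0,"ax": 0,"ay": 0,"az": -8.5,"fingers": 85}
    - {"x": 0,"y": 0,"z": 0,"ax": 0,"ay": 0,"az": -8.5,"fingers": 85}
    - {"x": 0,"y": 0,"z": 0,"ax": 0,"ay": 0,"az": -8.5,"fingers": 85}
    - {"x": 0,"y": 0,"z": 0,"ax": 0,"ay": 0,"az": -8.5,"fingers": 85}
    - {"x": 0,"y": 0,"z": 0,"ax": 0,"ay": 0,"az": -8.5,"fingers": 85}

```text
t: 14.15
eef_pos: [0.653, -0.0019, 0.2286]
tool_rot: [-0.001, 0.816, 0.577, -0.001]
contact_force: [-0.1, -0.2, -0.2]
gripper_width: 0.996
grasp_force: 0.0
```

Call:
jog_arm:
  rows:
    - {"x": 0,"y": 0,"z": 0,"ax": 0,"ay": 0,"az": -8.5,"fingers": 85}
    - {"x": 0,"y": 0,"z": 0,"ax": 0,"ay": 0,"az": -8,"fingers": 85}
    - {"x": 0,"y": 0,"z": 0,"ax": 0,"ay": 0,"az": -1,"fingers": 85}
    - {"x": 0,"y": 0,"z": 0,"ax": 0,"ay": 0,"az": 0,"fingers": 85}
    - {"x": 0,"y": 0,"z": 0,"ax": 0,"ay": 0,"az": 0,"fingers": 85}
    - {"x": 0,"y": 0,"z": 0,"ax": 0,"ay": 0,"az": 0,"fingers": 85}
    - {"x": 0,"y": 0,"z": 0,"ax": 0,"ay": 0,"az": 0,"fingers": 85}
    - {"x": 0,"y": 0,"z": 0,"ax": 0,"ay": 0,"az": 0,"fingers": 85}

```text
t: 14.95
eef_pos: [0.654, -0.0018, 0.2309]
tool_rot: [0.0, 0.721, 0.692, 0.0]
contact_force: [0.4, -0.0, -1.0]
gripper_width: 0.997
grasp_force: 0.0
```

Run:
```python
from h import *
plan(.655,.0,.231,87.6)
c=snap('wrist','w5'); cv2.imwrite('pics/w5b.png',cv2.resize(cv2.imread('pics/w5.png'),(800,600)))
```

```text
shift [ 1.8  1.  -0.1] turn [0.01 0.   0.06] pos [ 0.654  -0.0018  0.2309] t 14.95 F [ 0.4 -0.  -1. ] gw 0.997 gf 0.0 q7 -0.36
```

View pics/w5b.png

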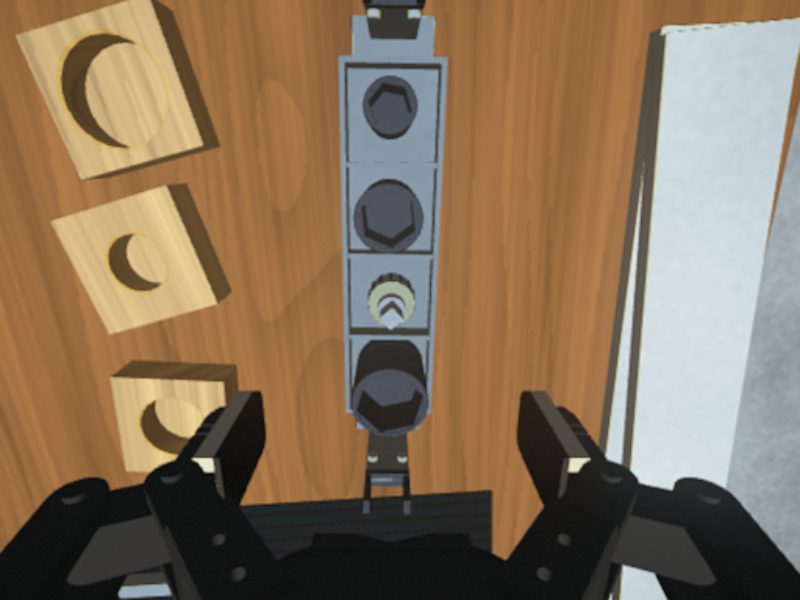

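With the bar gone, the top rings in the wrist view (800 px) are: small at (390,105), medium (389,217), large (389.5,403). Hole mouths are: large (115,91) and small (137,262), with medium partly hidden. Casting these and cross-checking against the top view.

Run:
```python
from h import *
c=load('w5'); s=.64
for n,u,v,z in (('small',390,105,.074),('med',389,217,.074),('large',389.5,403,.074),('ext',391,303,.03),('Lhole',115,91.5,.034),('Shole',137.5,262,.034),('Ltl',342,59,.026),('br',430,411,.026),('tr',446,58,.026),('bl',347,411,.026)):
    print(n,ray(c,u*s,v*s,z).round(4))
t=load('t4')
for n,u,v,z in (('small',119,145,.074),('med',199,150,.074),('large',361,157,.074),('Lh',96,350,.034),('Sh',236,361,.034),('Mh',408,362,.034)):
    print('top',n,ray(t,185+u/3.5,110+v/3.155,z).round(4))
```

```text
small [0.6593 0.1116]
med [0.6558 0.0432]
large [ 0.6503 -0.0978]
ext [ 0.6542 -0.0315]
Lhole [0.4686 0.1322]
Shole [0.4575 0.0115]
Ltl [0.6272 0.1474]
br [ 0.6849 -0.1359]
tr [0.6997 0.145 ]
bl [ 0.6106 -0.1329]
top small [0.655  0.1074]
top med [0.6505 0.04  ]
top large [ 0.6444 -0.0964]
top Lh [0.4653 0.1278]
top Sh [0.4551 0.0081]
top Mh [ 0.4544 -0.1392]
```

Call:
jog_arm:
  rows:
    - {"x": 20,"y": 0,"z": 0,"ax": 0,"ay": 0,"az": 0,"fingers": 85}
    - {"x": 45,"y": 0.5,"z": 0,"ax": 0,"ay": 0,"az": 0,"fingers": 85}
    - {"x": 38,"y": 0.5,"z": 0,"ax": 0,"ay": 0,"az": 0,"fingers": 85}
    - {"x": 10,"y": 0,"z": 20,"ax": 0,"ay": 0,"az": 0,"fingers": 80}
    - {"x": 0,"y": 0,"z": 40,"ax": 0,"ay": 0,"az": 0,"fingers": 70}
    - {"x": 0,"y": 0,"z": 40,"ax": 0,"ay": 0,"az": 0,"fingers": 65}
    - {"x": 0,"y": 0,"z": 20,"ax": 0,"ay": 0,"az": 0,"fingers": 65}
    - {"x": 0,"y": 0,"z": 0,"ax": 0,"ay": 0,"az": 0,"fingers": 65}

```text
t: 15.8
eef_pos: [0.6572, 0.1101, 0.1072]
tool_rot: [-0.002, 0.721, 0.693, -0.003]
contact_force: [-0.2, -0.7, -0.5]
gripper_width: 0.764
grasp_force: 0.0
```

Run:
```python
from h import *
plan(.6597,.1112,.036,87.6)
c=snap('wrist','w6'); cv2.imwrite('pics/w6b.png',cv2.resize(cv2.imread('pics/w6.png'),(640,480)))
```

```text
shift [ 1.3  2.9 71.2] turn [-0.36  0.1   0.08] pos [0.6572 0.1101 0.1072] t 15.8 F [-0.2 -0.7 -0.5] gw 0.764 gf 0.0 q7 -0.6
```

View pics/w6b.png

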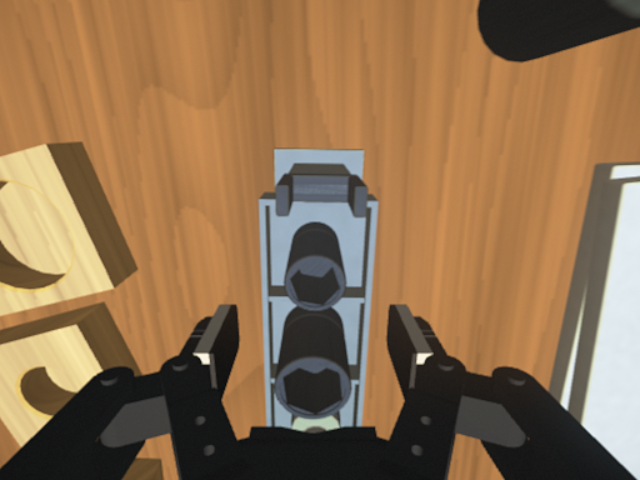

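Run:
```python
from h import *
c=load('w6'); print('small',ray(c,316*.8,283*.8,.074),'med',ray(c,314*.8,385*.8,.074))
plan(.6597,.1112,.042,87.6)
```

```text
small [0.660108   0.11160931] med [0.65640497 0.0444483 ]
shift [ 0.5  1.1 67.7] turn [-0.15  0.03  0.07] pos [0.6587 0.1107 0.1097] t 15.85 F [ 0.2 -0.2  0.3] gw 0.764 gf 0.0 q7 -0.6
```

The small socket's ring at (316,283) casts to (0.660, 0.1116), which agrees with the earlier value. Descend and grip.

Call:
jog_arm:
  force: 60
  rows:
    - {"x": 0.5,"y": 1,"z": 20,"ax": 0,"ay": 0,"az": 0,"fingers": 65}
    - {"x": 0,"y": 0,"z": 30,"ax": 0,"ay": 0,"az": 0,"fingers": 65}
    - {"x": 0,"y": 0,"z": 18,"ax": 0,"ay": 0,"az": 0,"fingers": 65}
    - {"x": 0,"y": 0,"z": 0,"ax": 0,"ay": 0,"az": 0,"fingers": 60}
    - {"x": 0,"y": 0,"z": 0,"ax": 0,"ay": 0,"az": 0,"fingers": 50}
    - {"x": 0,"y": 0,"z": 0,"ax": 0,"ay": 0,"az": 0,"fingers": 44}
    - {"x": 0,"y": 0,"z": 0,"ax": 0,"ay": 0,"az": 0,"fingers": 40}
    - {"x": 0,"y": 0,"z": 0,"ax": 0,"ay": 0,"az": 0,"fingers": 38}

```text
t: 16.65
eef_pos: [0.6608, 0.1116, 0.0438]
tool_rot: [0.0, 0.721, 0.693, 0.0]
contact_force: [-2.1, 0.7, 0.9]
gripper_width: 0.443
grasp_force: 0.7
```

Call:
jog_arm:
  rows:
    - {"x": 0,"y": 0,"z": 0,"ax": 0,"ay": 0,"az": 0,"fingers": 36}
    - {"x": 0,"y": 0,"z": 0,"ax": 0,"ay": 0,"az": 0,"fingers": 34}
    - {"x": 0,"y": 0,"z": 0,"ax": 0,"ay": 0,"az": 0,"fingers": 28}
    - {"x": 0,"y": 0,"z": 0,"ax": 0,"ay": 0,"az": 0,"fingers": 20}
    - {"x": 0,"y": 0,"z": 0,"ax": 0,"ay": 0,"az": 0,"fingers": 20}
    - {"x": 0,"y": 0,"z": 0,"ax": 0,"ay": 0,"az": 0,"fingers": 20}
    - {"x": 0,"y": 0,"z": 0,"ax": 0,"ay": 0,"az": 0,"fingers": 20}
    - {"x": 0,"y": 0,"z": 0,"ax": 0,"ay": 0,"az": 0,"fingers": 20}

```text
t: 17.45
eef_pos: [0.6602, 0.1116, 0.0433]
tool_rot: [-0.0, 0.721, 0.693, -0.0]
contact_force: [-3.1, 0.5, 5.1]
gripper_width: 0.384
grasp_force: 58.8
```

Run:
```python
from h import *
plan(.4575,.0112,.154,87.6)
```

```text
shift [-108.5 -198.5 -110.5] turn [-0.03  0.01  0.09] pos [0.6602 0.1116 0.0433] t 17.45 F [-3.1  0.5  5.1] gw 0.384 gf 58.8 q7 -0.64
```

Call:
jog_arm:
  rows:
    - {"x": 0,"y": 0,"z": -5,"ax": 0,"ay": 0,"az": 0,"fingers": 20}
    - {"x": 0,"y": 0,"z": -15,"ax": 0,"ay": 0,"az": 0,"fingers": 20}
    - {"x": 0,"y": 0,"z": -25,"ax": 0,"ay": 0,"az": 0,"fingers": 20}
    - {"x": 0,"y": 0,"z": -25,"ax": 0,"ay": 0,"az": 0,"fingers": 20}
    - {"x": 0,"y": 0,"z": -20,"ax": 0,"ay": 0,"az": 0,"fingers": 20}
    - {"x": 0,"y": 0,"z": -10,"ax": 0,"ay": 0,"az": 0,"fingers": 20}
    - {"x": -8,"y": -15,"z": 0,"ax": 0,"ay": 0,"az": 0,"fingers": 20}
    - {"x": -15,"y": -28,"z": 0,"ax": 0,"ay": 0,"az": 0,"fingers": 20}

```text
t: 18.25
eef_pos: [0.6177, 0.0912, 0.1435]
tool_rot: [0.0, 0.721, 0.693, 0.001]
contact_force: [-0.6, -0.3, -1.3]
gripper_width: 0.379
grasp_force: 59.7
```

Call:
jog_arm:
  rows:
    - {"x": -18,"y": -33,"z": 0,"ax": 0,"ay": 0,"az": 0,"fingers": 20}
    - {"x": -18,"y": -33,"z": 0,"ax": 0,"ay": 0,"az": 0,"fingers": 20}
    - {"x": -18,"y": -33,"z": 0,"ax": 0,"ay": 0,"az": 0,"fingers": 20}
    - {"x": -18,"y": -33,"z": 0,"ax": 0,"ay": 0,"az": 0,"fingers": 20}
    - {"x": -10,"y": -17,"z": 0,"ax": 0,"ay": 0,"az": 0,"fingers": 20}
    - {"x": -3.5,"y": -6.5,"z": 0,"ax": 0,"ay": 0,"az": 0,"fingers": 20}
    - {"x": 0,"y": 0,"z": 0,"ax": 0,"ay": 0,"az": 0,"fingers": 20}
    - {"x": 0,"y": 0,"z": 0,"ax": 0,"ay": 0,"az": 0,"fingers": 20}

```text
t: 19.05
eef_pos: [0.4593, 0.0117, 0.1433]
tool_rot: [0.0, 0.721, 0.693, 0.001]
contact_force: [0.6, 0.5, -2.0]
gripper_width: 0.383
grasp_force: 59.6
```

Run:
```python
from h import *
plan(.4575,.0112,.045,87.6)
c=snap('wrist','w7'); cv2.imwrite('pics/w7b.png',cv2.resize(cv2.imread('pics/w7.png'),(800,600)))
```

```text
shift [-0.7 -2.  98.3] turn [ 0.11 -0.05  0.1 ] pos [0.4593 0.0117 0.1433] t 19.05 F [ 0.6  0.5 -2. ] gw 0.383 gf 59.6 q7 -0.44
```

View pics/w7b.png

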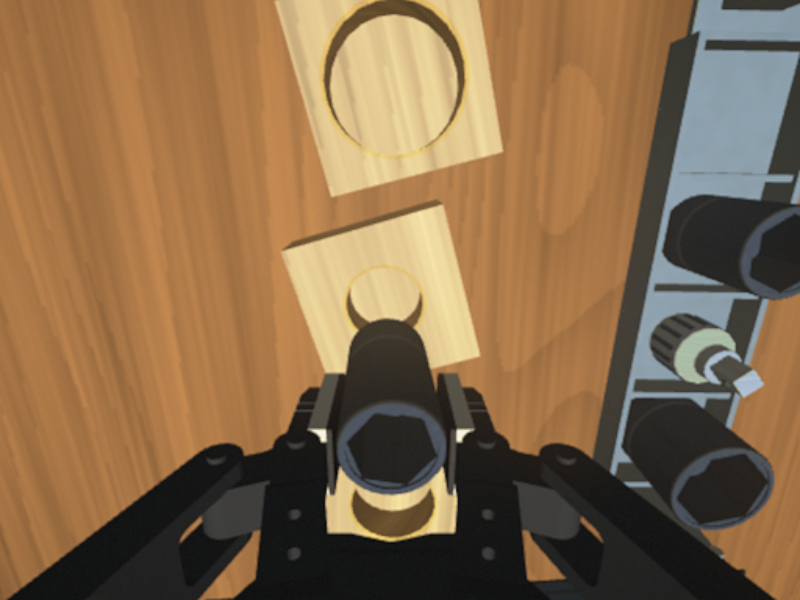

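Wrist view: the socket hangs upright above the small hole, whose mouth spans u 346–423 with its top edge at v=265. The large hole's centre is at (394,80), and the medium hole's lower edge is at (393,540).

Run:
```python
from h import *
c=load('w7');s=.64
for n,u,v in (('Lc',394,80),('Ll',321,80),('Lr',466,80),('Lbot',393,158),('Stop',384.5,265),('Sl',346,300),('Sr',423,300),('Mbot',393,540)): print(n,ray(c,u*s,v*s,.034).round(4))
print('sockbottom top edge',proj(c,[.4593,.0117,.104])/s, 'socktop',ray(c,391*s,447*s,.174))
```

```text
Lc [0.4672 0.132 ]
Ll [0.4297 0.1334]
Lr [0.5041 0.1305]
Lbot [0.4652 0.094 ]
Stop [0.458  0.0353]
Sl [0.4341 0.0149]
Sr [0.48  0.013]
Mbot [ 0.4551 -0.1689]
sockbottom top edge [387.87229583 351.59180975] socktop [0.4605798  0.01201665]
```

Call:
jog_arm:
  rows:
    - {"x": 0,"y": -2,"z": 10,"ax": 0,"ay": 0,"az": 0,"fingers": 20}
    - {"x": 0,"y": 0,"z": 20,"ax": 0,"ay": 0,"az": 0,"fingers": 20}
    - {"x": 0,"y": 0,"z": 20,"ax": 0,"ay": 0,"az": 0,"fingers": 20}
    - {"x": 0,"y": 0,"z": 15,"ax": 0,"ay": 0,"az": 0,"fingers": 20}
    - {"x": 0,"y": 0,"z": 15,"ax": 0,"ay": 0,"az": 0,"fingers": 20}
    - {"x": 0,"y": 0,"z": 10,"ax": 0,"ay": 0,"az": 0,"fingers": 20}
    - {"x": 0,"y": 0,"z": 5,"ax": 0,"ay": 0,"az": 0,"fingers": 20}
    - {"x": 0,"y": 0,"z": 0,"ax": 0,"ay": 0,"az": 0,"fingers": 20}

```text
t: 19.9
eef_pos: [0.4556, 0.0114, 0.0471]
tool_rot: [-0.0, 0.721, 0.693, -0.0]
contact_force: [0.1, 0.7, -2.3]
gripper_width: 0.382
grasp_force: 59.7
```

Call:
jog_arm:
  rows:
    - {"x": 0,"y": 0,"z": 0,"ax": 0,"ay": 0,"az": 0,"fingers": 20}
    - {"x": 0,"y": 0,"z": 0,"ax": 0,"ay": 0,"az": 0,"fingers": 20}
    - {"x": 0,"y": 0,"z": 1,"ax": 0,"ay": 0,"az": 0,"fingers": 20}
    - {"x": 0,"y": 0,"z": 1,"ax": 0,"ay": 0,"az": 0,"fingers": 20}
    - {"x": 0,"y": 0,"z": 0,"ax": 0,"ay": 0,"az": 0,"fingers": 20}
    - {"x": 0,"y": 0,"z": 0,"ax": 0,"ay": 0,"az": 0,"fingers": 20}
    - {"x": 0,"y": 0,"z": 0,"ax": 0,"ay": 0,"az": 0,"fingers": 20}
    - {"x": 0,"y": 0,"z": 0,"ax": 0,"ay": 0,"az": 0,"fingers": 20}

```text
t: 20.7
eef_pos: [0.4558, 0.0111, 0.0458]
tool_rot: [0.0, 0.721, 0.693, 0.0]
contact_force: [0.3, -0.1, -3.0]
gripper_width: 0.38
grasp_force: 59.7
```

Call:
jog_arm:
  rows:
    - {"x": 0,"y": 0,"z": 1,"ax": 0,"ay": 0,"az": 0,"fingers": 20}
    - {"x": 0,"y": 0,"z": 1,"ax": 0,"ay": 0,"az": 0,"fingers": 20}
    - {"x": 0,"y": 0,"z": 0,"ax": 0,"ay": 0,"az": 0,"fingers": 20}
    - {"x": 0,"y": 0,"z": 0,"ax": 0,"ay": 0,"az": 0,"fingers": 20}
    - {"x": 0,"y": 0,"z": 0,"ax": 0,"ay": 0,"az": 0,"fingers": 20}
    - {"x": 0,"y": 0,"z": 0,"ax": 0,"ay": 0,"az": 0,"fingers": 20}
    - {"x": 0,"y": 0,"z": 0,"ax": 0,"ay": 0,"az": 0,"fingers": 20}
    - {"x": 0,"y": 0,"z": 0,"ax": 0,"ay": 0,"az": 0,"fingers": 20}

```text
t: 21.5
eef_pos: [0.456, 0.0112, 0.0451]
tool_rot: [0.001, 0.721, 0.693, -0.0]
contact_force: [-6.5, -0.8, 18.6]
gripper_width: 0.38
grasp_force: 61.9
```

Contact at z=0.0451 m, as predicted for the hole floor. Release and rise.

Call:
jog_arm:
  rows:
    - {"x": 0,"y": 0,"z": -1,"ax": 0,"ay": 0,"az": 0,"fingers": 20}
    - {"x": 0,"y": 0,"z": 0,"ax": 0,"ay": 0,"az": 0,"fingers": 32}
    - {"x": 0,"y": 0,"z": 0,"ax": 0,"ay": 0,"az": 0,"fingers": 40}
    - {"x": 0,"y": 0,"z": 0,"ax": 0,"ay": 0,"az": 0,"fingers": 48}
    - {"x": 0,"y": 0,"z": 0,"ax": 0,"ay": 0,"az": 0,"fingers": 56}
    - {"x": 0,"y": 0,"z": 0,"ax": 0,"ay": 0,"az": 0,"fingers": 64}
    - {"x": 0,"y": 0,"z": -10,"ax": 0,"ay": 0,"az": 0,"fingers": 70}
    - {"x": 0,"y": 0,"z": -20,"ax": 0,"ay": 0,"az": 0,"fingers": 70}

```text
t: 22.3
eef_pos: [0.4548, 0.0111, 0.0746]
tool_rot: [-0.001, 0.721, 0.693, -0.001]
contact_force: [0.2, -0.7, 0.1]
gripper_width: 0.818
grasp_force: 0.0
```

Call:
jog_arm:
  rows:
    - {"x": 0,"y": 0,"z": -30,"ax": 0,"ay": 0,"az": 0,"fingers": 75}
    - {"x": 0,"y": 0,"z": -30,"ax": 0,"ay": 0,"az": 0,"fingers": 75}
    - {"x": 0,"y": 0,"z": -5,"ax": 0,"ay": 0,"az": 0,"fingers": 75}
    - {"x": 5,"y": 30,"z": 0,"ax": 0,"ay": 0,"az": 0,"fingers": 75}
    - {"x": 8,"y": 45,"z": 0,"ax": 0,"ay": 0,"az": 0,"fingers": 75}
    - {"x": 8,"y": 48,"z": 0,"ax": 0,"ay": 0,"az": 0,"fingers": 75}
    - {"x": 8,"y": 45,"z": 0,"ax": 0,"ay": 0,"az": 0,"fingers": 75}
    - {"x": 6,"y": 25,"z": 0,"ax": 0,"ay": 0,"az": 0,"fingers": 75}

```text
t: 23.1
eef_pos: [0.653, 0.0384, 0.1394]
tool_rot: [0.0, 0.722, 0.692, 0.001]
contact_force: [-0.3, 0.2, -0.6]
gripper_width: 0.88
grasp_force: 0.0
```

Call:
jog_arm:
  rows:
    - {"x": 0,"y": 6,"z": 0,"ax": 0,"ay": 0,"az": 0,"fingers": 75}
    - {"x": 0,"y": 0,"z": 0,"ax": 0,"ay": 0,"az": 0,"fingers": 75}
    - {"x": 0,"y": 0,"z": 0,"ax": 0,"ay": 0,"az": 0,"fingers": 75}
    - {"x": 0,"y": 0,"z": 0,"ax": 0,"ay": 0,"az": 0,"fingers": 75}
    - {"x": 0,"y": 0,"z": 0,"ax": 0,"ay": 0,"az": 0,"fingers": 75}
    - {"x": 0,"y": 0,"z": 0,"ax": 0,"ay": 0,"az": 0,"fingers": 75}
    - {"x": 0,"y": 0,"z": 0,"ax": 0,"ay": 0,"az": 0,"fingers": 75}
    - {"x": 0,"y": 0,"z": 0,"ax": 0,"ay": 0,"az": 0,"fingers": 75}

```text
t: 23.9
eef_pos: [0.656, 0.0379, 0.1399]
tool_rot: [0.0, 0.721, 0.693, 0.0]
contact_force: [0.5, 1.1, -0.2]
gripper_width: 0.878
grasp_force: 0.0
```

Run:
```python
from h import *
plan(.6570,.0438,.042,87.6)
c=snap('wrist','w8'); d=snap('scene','s8')
a=np.hstack([cv2.resize(c['pixels'],(400,300)),cv2.resize(d['pixels'][130:300,130:356],(400,300),interpolation=cv2.INTER_CUBIC)]); cv2.imwrite('pics/w8b.png',a[...,::-1])
```

```text
shift [ 5.9  0.8 97.9] turn [0.01 0.01 0.08] pos [0.656  0.0379 0.1399] t 23.9 F [ 0.5  1.1 -0.2] gw 0.878 gf 0.0 q7 -0.48
```

View pics/w8b.png

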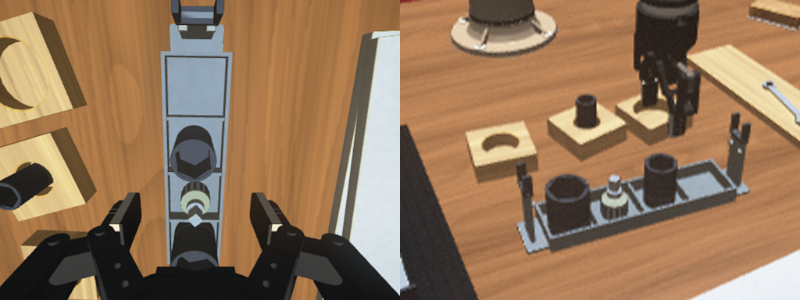

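The scene half shows the small socket standing in the small block. Now the medium socket.

Call:
jog_arm:
  rows:
    - {"x": 6,"y": 0.5,"z": 15,"ax": 0,"ay": 0,"az": 0,"fingers": 75}
    - {"x": 0,"y": 0,"z": 30,"ax": 0,"ay": 0,"az": 0,"fingers": 75}
    - {"x": 0,"y": 0,"z": 30,"ax": 0,"ay": 0,"az": 0,"fingers": 75}
    - {"x": 0,"y": 0,"z": 20,"ax": 0,"ay": 0,"az": 0,"fingers": 75}
    - {"x": 0,"y": 0,"z": 3,"ax": 0,"ay": 0,"az": 0,"fingers": 70}
    - {"x": 0,"y": 0,"z": 0,"ax": 0,"ay": 0,"az": 0,"fingers": 60}
    - {"x": 0,"y": 0,"z": 0,"ax": 0,"ay": 0,"az": 0,"fingers": 54}
    - {"x": 0,"y": 0,"z": 0,"ax": 0,"ay": 0,"az": 0,"fingers": 51}

```text
t: 24.8
eef_pos: [0.6571, 0.0444, 0.043]
tool_rot: [0.0, 0.721, 0.693, 0.0]
contact_force: [-2.0, 1.2, 0.1]
gripper_width: 0.597
grasp_force: 0.9
```

Call:
jog_arm:
  force: 70
  rows:
    - {"x": 0,"y": 0,"z": 0,"ax": 0,"ay": 0,"az": 0,"fingers": 49}
    - {"x": 0,"y": 0,"z": 0,"ax": 0,"ay": 0,"az": 0,"fingers": 47}
    - {"x": 0,"y": 0,"z": 0,"ax": 0,"ay": 0,"az": 0,"fingers": 40}
    - {"x": 0,"y": 0,"z": 0,"ax": 0,"ay": 0,"az": 0,"fingers": 32}
    - {"x": 0,"y": 0,"z": 0,"ax": 0,"ay": 0,"az": 0,"fingers": 32}
    - {"x": 0,"y": 0,"z": 0,"ax": 0,"ay": 0,"az": 0,"fingers": 32}
    - {"x": 0,"y": 0,"z": 0,"ax": 0,"ay": 0,"az": 0,"fingers": 32}
    - {"x": 0,"y": 0,"z": 0,"ax": 0,"ay": 0,"az": 0,"fingers": 32}

```text
t: 25.6
eef_pos: [0.6568, 0.0443, 0.0428]
tool_rot: [0.0, 0.721, 0.693, 0.0]
contact_force: [-4.5, 1.4, 7.2]
gripper_width: 0.534
grasp_force: 71.2
```

Run:
```python
from h import *
plan(.4565,-.139,.145,87.6)
```

```text
shift [-191.2 -192.7 -102.2] turn [0.02 0.   0.08] pos [0.6568 0.0443 0.0428] t 25.6 F [-4.5  1.4  7.2] gw 0.534 gf 71.2 q7 -0.55
```

Call:
jog_arm:
  rows:
    - {"x": 0,"y": 0,"z": -5,"ax": 0,"ay": 0,"az": 0,"fingers": 32}
    - {"x": 0,"y": 0,"z": -15,"ax": 0,"ay": 0,"az": 0,"fingers": 32}
    - {"x": 0,"y": 0,"z": -25,"ax": 0,"ay": 0,"az": 0,"fingers": 32}
    - {"x": 0,"y": 0,"z": -25,"ax": 0,"ay": 0,"az": 0,"fingers": 32}
    - {"x": 0,"y": 0,"z": -20,"ax": 0,"ay": 0,"az": 0,"fingers": 32}
    - {"x": 0,"y": 0,"z": -10,"ax": 0,"ay": 0,"az": 0,"fingers": 32}
    - {"x": -15,"y": -15,"z": 0,"ax": 0,"ay": 0,"az": 0,"fingers": 32}
    - {"x": -28,"y": -28,"z": 0,"ax": 0,"ay": 0,"az": 0,"fingers": 32}

```text
t: 26.4
eef_pos: [0.6134, 0.0053, 0.1427]
tool_rot: [0.0, 0.72, 0.694, 0.002]
contact_force: [-1.2, -0.1, -3.6]
gripper_width: 0.529
grasp_force: 72.7
```

Call:
jog_arm:
  rows:
    - {"x": -32,"y": -32,"z": 0,"ax": 0,"ay": 0,"az": 0,"fingers": 32}
    - {"x": -32,"y": -32,"z": 0,"ax": 0,"ay": 0,"az": 0,"fingers": 32}
    - {"x": -32,"y": -32,"z": 0,"ax": 0,"ay": 0,"az": 0,"fingers": 32}
    - {"x": -28,"y": -28,"z": 0,"ax": 0,"ay": 0,"az": 0,"fingers": 32}
    - {"x": -18,"y": -18,"z": 0,"ax": 0,"ay": 0,"az": 0,"fingers": 32}
    - {"x": -6,"y": -7,"z": 0,"ax": 0,"ay": 0,"az": 0,"fingers": 32}
    - {"x": 0,"y": 0,"z": 0,"ax": 0,"ay": 0,"az": 0,"fingers": 32}
    - {"x": 0,"y": 0,"z": 0,"ax": 0,"ay": 0,"az": 0,"fingers": 32}

```text
t: 27.2
eef_pos: [0.4585, -0.1382, 0.1422]
tool_rot: [0.0, 0.721, 0.693, 0.001]
contact_force: [0.1, 0.2, -4.3]
gripper_width: 0.532
grasp_force: 72.8
```

Run:
```python
from h import *
plan(.4565,-.139,.0448,87.6)
c=snap('wrist','w9'); cv2.imwrite('pics/w9b.png',cv2.resize(cv2.imread('pics/w9.png'),(800,600)))
```

```text
shift [-1.  -2.1 97.4] turn [ 0.1  -0.03  0.14] pos [ 0.4585 -0.1382  0.1422] t 27.2 F [ 0.1  0.2 -4.3] gw 0.532 gf 72.8 q7 -0.12
```

View pics/w9b.png

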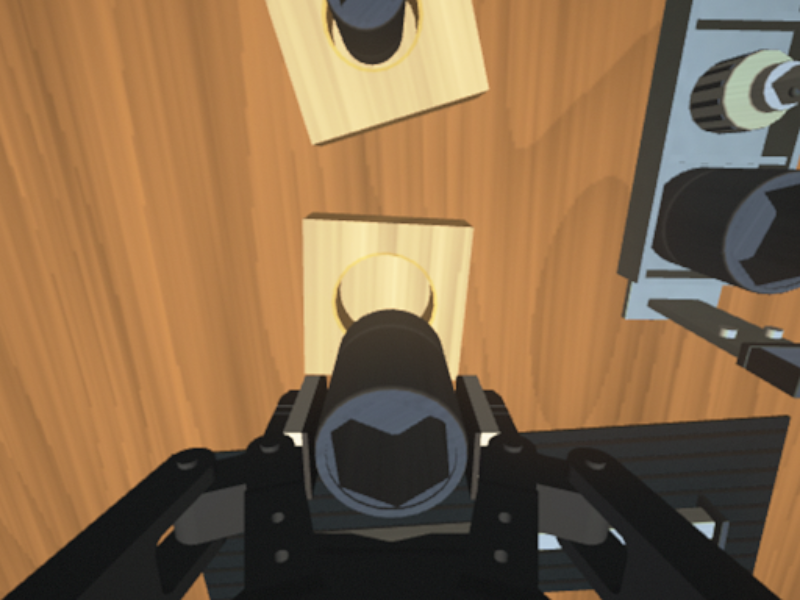

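The medium socket hangs above its hole, whose mouth spans u 334–434 with its top edge at v=254. The small socket is fully seated. That was my last picture, so I continue on numbers.

Run:
```python
from h import *
c=load('w9');s=.64
for u,v in ((384,254),(334,300),(434,300)): print(ray(c,u*s,v*s,.034).round(4))
```

```text
[ 0.4572 -0.1079]
[ 0.4263 -0.1345]
[ 0.4857 -0.1368]
```

Call:
jog_arm:
  rows:
    - {"x": 0,"y": -2,"z": 10,"ax": 0,"ay": 0,"az": 0,"fingers": 32}
    - {"x": 0,"y": 0,"z": 20,"ax": 0,"ay": 0,"az": 0,"fingers": 32}
    - {"x": 0,"y": 0,"z": 20,"ax": 0,"ay": 0,"az": 0,"fingers": 32}
    - {"x": 0,"y": 0,"z": 15,"ax": 0,"ay": 0,"az": 0,"fingers": 32}
    - {"x": 0,"y": 0,"z": 15,"ax": 0,"ay": 0,"az": 0,"fingers": 32}
    - {"x": 0,"y": 0,"z": 10,"ax": 0,"ay": 0,"az": 0,"fingers": 32}
    - {"x": 0,"y": 0,"z": 5,"ax": 0,"ay": 0,"az": 0,"fingers": 32}
    - {"x": 0,"y": 0,"z": 0,"ax": 0,"ay": 0,"az": 0,"fingers": 32}

```text
t: 28.05
eef_pos: [0.4551, -0.1385, 0.0461]
tool_rot: [-0.001, 0.721, 0.693, -0.0]
contact_force: [0.7, -0.3, -3.8]
gripper_width: 0.532
grasp_force: 72.7
```

Call:
jog_arm:
  rows:
    - {"x": 0,"y": 0,"z": 0,"ax": 0,"ay": 0,"az": 0,"fingers": 32}
    - {"x": 0,"y": 0,"z": 1,"ax": 0,"ay": 0,"az": 0,"fingers": 32}
    - {"x": 0,"y": 0,"z": 1,"ax": 0,"ay": 0,"az": 0,"fingers": 32}
    - {"x": 0,"y": 0,"z": 0.5,"ax": 0,"ay": 0,"az": 0,"fingers": 32}
    - {"x": 0,"y": 0,"z": 0,"ax": 0,"ay": 0,"az": 0,"fingers": 32}
    - {"x": 0,"y": 0,"z": 0,"ax": 0,"ay": 0,"az": 0,"fingers": 32}
    - {"x": 0,"y": 0,"z": 0,"ax": 0,"ay": 0,"az": 0,"fingers": 32}
    - {"x": 0,"y": 0,"z": 0,"ax": 0,"ay": 0,"az": 0,"fingers": 32}

```text
t: 28.85
eef_pos: [0.4555, -0.1392, 0.0447]
tool_rot: [0.0, 0.721, 0.693, 0.0]
contact_force: [-3.3, 0.1, 6.3]
gripper_width: 0.531
grasp_force: 73.2
```

Call:
jog_arm:
  rows:
    - {"x": 0,"y": 0,"z": -0.5,"ax": 0,"ay": 0,"az": 0,"fingers": 36}
    - {"x": 0,"y": 0,"z": 0,"ax": 0,"ay": 0,"az": 0,"fingers": 46}
    - {"x": 0,"y": 0,"z": 0,"ax": 0,"ay": 0,"az": 0,"fingers": 54}
    - {"x": 0,"y": 0,"z": 0,"ax": 0,"ay": 0,"az": 0,"fingers": 62}
    - {"x": 0,"y": 0,"z": 0,"ax": 0,"ay": 0,"az": 0,"fingers": 70}
    - {"x": 0,"y": 0,"z": 0,"ax": 0,"ay": 0,"az": 0,"fingers": 76}
    - {"x": 0,"y": 0,"z": -10,"ax": 0,"ay": 0,"az": 0,"fingers": 80}
    - {"x": 0,"y": 0,"z": -20,"ax": 0,"ay": 0,"az": 0,"fingers": 85}

```text
t: 29.65
eef_pos: [0.4543, -0.1387, 0.0747]
tool_rot: [-0.001, 0.721, 0.693, -0.001]
contact_force: [-0.1, 0.0, 0.1]
gripper_width: 0.997
grasp_force: 0.0
```

Call:
jog_arm:
  rows:
    - {"x": 0,"y": 0,"z": -30,"ax": 0,"ay": 0,"az": 0,"fingers": 85}
    - {"x": 0,"y": 0,"z": -30,"ax": 0,"ay": 0,"az": 0,"fingers": 85}
    - {"x": 0,"y": 0,"z": -10,"ax": 0,"ay": 0,"az": 0,"fingers": 85}
    - {"x": 8,"y": 30,"z": 0,"ax": 0,"ay": 0,"az": 0,"fingers": 85}
    - {"x": 12,"y": 45,"z": 0,"ax": 0,"ay": 0,"az": 0,"fingers": 85}
    - {"x": 12,"y": 48,"z": 0,"ax": 0,"ay": 0,"az": 0,"fingers": 85}
    - {"x": 11,"y": 45,"z": 0,"ax": 0,"ay": 0,"az": 0,"fingers": 85}
    - {"x": 6,"y": 26,"z": 0,"ax": 0,"ay": 0,"az": 0,"fingers": 85}

```text
t: 30.45
eef_pos: [0.6539, -0.0963, 0.1446]
tool_rot: [-0.0, 0.721, 0.693, 0.001]
contact_force: [-0.1, -1.4, -0.2]
gripper_width: 0.998
grasp_force: 0.0
```

Call:
jog_arm:
  rows:
    - {"x": 0,"y": 0,"z": 0,"ax": 0,"ay": 0,"az": 0,"fingers": 85}
    - {"x": 0,"y": 0,"z": 0,"ax": 0,"ay": 0,"az": 0,"fingers": 85}
    - {"x": 0,"y": 0,"z": 0,"ax": 0,"ay": 0,"az": 0,"fingers": 85}
    - {"x": 0,"y": 0,"z": 0,"ax": 0,"ay": 0,"az": 0,"fingers": 85}
    - {"x": 0,"y": 0,"z": 0,"ax": 0,"ay": 0,"az": 0,"fingers": 85}
    - {"x": 0,"y": 0,"z": 0,"ax": 0,"ay": 0,"az": 0,"fingers": 85}
    - {"x": 0,"y": 0,"z": 0,"ax": 0,"ay": 0,"az": 0,"fingers": 85}
    - {"x": 0,"y": 0,"z": 0,"ax": 0,"ay": 0,"az": 0,"fingers": 85}

```text
t: 31.25
eef_pos: [0.651, -0.098, 0.1449]
tool_rot: [0.0, 0.721, 0.693, -0.0]
contact_force: [0.8, -0.4, -0.4]
gripper_width: 1.0
grasp_force: 0.0
```

Run:
```python
from h import *
plan(.6510,-.098,.038,87.6)
# large socket from its dark outline in wrist view: mask stats
c=snap('wrist','w10'); im=c['pixels']; 
p=proj(c,[.651,-.098,.074]); print('expected px',p)
u0,v0=p.round().astype(int)
for v in (v0-20,v0-10,v0,v0+10,v0+18):
    print(v,im[v,u0-64:u0+66:4].astype(int).sum(1).tolist() if 0<=v<384 else '')
print([int(x) for x in im[max(0,v0-70):v0+60:3,u0].astype(int).sum(1)])
d=snap('top','t10'); print([ (n,d['pixels'][tuple(proj(d,q)[::-1].round().astype(int))].tolist()) for n,q in (('S',(.455,.011,.076)),('M',(.455,-.139,.076)))])
```

```text
shift [ -0.   -0.  106.9] turn [0.01 0.01 0.07] pos [ 0.651  -0.098   0.1449] t 31.25 F [ 0.8 -0.4 -0.4] gw 1.0 gf 0.0 q7 -0.27
expected px [248.57598327 208.78740292]
189 [356, 365, 370, 362, 347, 356, 499, 171, 216, 276, 288, 281, 289, 278, 280, 281, 283, 280, 276, 281, 285, 265, 270, 262, 166, 500, 364, 397, 371, 355, 354, 359, 378]
199 [359, 367, 374, 374, 350, 352, 495, 252, 269, 245, 279, 287, 274, 280, 275, 278, 281, 274, 279, 288, 273, 283, 126, 182, 284, 483, 388, 393, 372, 352, 354, 356, 375]
209 [368, 367, 382, 382, 357, 355, 502, 286, 241, 125, 130, 185, 277, 277, 277, 277, 276, 272, 284, 276, 278, 165, 127, 222, 257, 396, 389, 389, 365, 349, 348, 354, 374]
219 [365, 363, 379, 383, 366, 362, 474, 242, 238, 127, 128, 125, 121, 119, 195, 128, 127, 123, 128, 127, 133, 127, 170, 257, 231, 394, 389, 386, 371, 346, 348, 354, 370]
227 [359, 367, 378, 383, 371, 361, 410, 399, 323, 254, 266, 126, 123, 122, 130, 131, 124, 130, 127, 128, 131, 122, 249, 267, 467, 385, 384, 387, 367, 346, 343, 354, 369]
[543, 459, 492, 492, 225, 472, 403, 164, 150, 151, 143, 144, 289, 278, 277, 280, 280, 276, 280, 279, 281, 278, 275, 277, 275, 273, 221, 127, 124, 129, 126, 128, 238, 206, 234, 194, 192, 194, 194, 188, 193, 189, 191, 193]
[('S', [83, 77, 84]), ('M', [79, 78, 84])]
```

Call:
jog_arm:
  rows:
    - {"x": 0,"y": 0,"z": 15,"ax": 0,"ay": 0,"az": 0,"fingers": 85}
    - {"x": 0,"y": 0,"z": 30,"ax": 0,"ay": 0,"az": 0,"fingers": 85}
    - {"x": 0,"y": 0,"z": 30,"ax": 0,"ay": 0,"az": 0,"fingers": 85}
    - {"x": 0,"y": 0,"z": 20,"ax": 0,"ay": 0,"az": 0,"fingers": 85}
    - {"x": 0,"y": 0,"z": 10,"ax": 0,"ay": 0,"az": 0,"fingers": 85}
    - {"x": 0,"y": 0,"z": 3,"ax": 0,"ay": 0,"az": 0,"fingers": 75}
    - {"x": 0,"y": 0,"z": 0,"ax": 0,"ay": 0,"az": 0,"fingers": 67}
    - {"x": 0,"y": 0,"z": 0,"ax": 0,"ay": 0,"az": 0,"fingers": 64}

```text
t: 32.15
eef_pos: [0.6513, -0.0978, 0.0376]
tool_rot: [0.0, 0.721, 0.693, 0.0]
contact_force: [-1.6, 0.3, -1.0]
gripper_width: 0.747
grasp_force: 0.8
```

Call:
jog_arm:
  force: 90
  rows:
    - {"x": 0,"y": 0,"z": 0,"ax": 0,"ay": 0,"az": 0,"fingers": 62}
    - {"x": 0,"y": 0,"z": 0,"ax": 0,"ay": 0,"az": 0,"fingers": 60}
    - {"x": 0,"y": 0,"z": 0,"ax": 0,"ay": 0,"az": 0,"fingers": 54}
    - {"x": 0,"y": 0,"z": 0,"ax": 0,"ay": 0,"az": 0,"fingers": 45}
    - {"x": 0,"y": 0,"z": 0,"ax": 0,"ay": 0,"az": 0,"fingers": 45}
    - {"x": 0,"y": 0,"z": 0,"ax": 0,"ay": 0,"az": 0,"fingers": 45}
    - {"x": 0,"y": 0,"z": 0,"ax": 0,"ay": 0,"az": 0,"fingers": 45}
    - {"x": 0,"y": 0,"z": 0,"ax": 0,"ay": 0,"az": 0,"fingers": 45}

```text
t: 32.95
eef_pos: [0.6506, -0.0979, 0.0382]
tool_rot: [0.0, 0.721, 0.693, -0.0]
contact_force: [-6.2, 0.6, 6.8]
gripper_width: 0.682
grasp_force: 95.9
```

Run:
```python
from h import *
plan(.4668,.1315,.138,87.6)
```

```text
shift [ 221.6 -193.   -99.9] turn [-0.03  0.04  0.07] pos [ 0.6506 -0.0979  0.0382] t 32.95 F [-6.2  0.6  6.8] gw 0.682 gf 95.9 q7 -0.33
```

Call:
jog_arm:
  rows:
    - {"x": 0,"y": 0,"z": -5,"ax": 0,"ay": 0,"az": 0,"fingers": 45}
    - {"x": 0,"y": 0,"z": -15,"ax": 0,"ay": 0,"az": 0,"fingers": 45}
    - {"x": 0,"y": 0,"z": -25,"ax": 0,"ay": 0,"az": 0,"fingers": 45}
    - {"x": 0,"y": 0,"z": -25,"ax": 0,"ay": 0,"az": 0,"fingers": 45}
    - {"x": 0,"y": 0,"z": -20,"ax": 0,"ay": 0,"az": 0,"fingers": 45}
    - {"x": 0,"y": 0,"z": -15,"ax": 0,"ay": 0,"az": 0,"fingers": 45}
    - {"x": 15,"y": -13,"z": 0,"ax": 0,"ay": 0,"az": 0,"fingers": 45}
    - {"x": 28,"y": -24,"z": 0,"ax": 0,"ay": 0,"az": 0,"fingers": 45}

```text
t: 33.75
eef_pos: [0.6171, -0.0563, 0.1427]
tool_rot: [0.002, 0.723, 0.691, 0.001]
contact_force: [-0.3, 1.1, -7.1]
gripper_width: 0.68
grasp_force: 98.2
```

Call:
jog_arm:
  rows:
    - {"x": 34,"y": -30,"z": 0,"ax": 0,"ay": 0,"az": 0,"fingers": 45}
    - {"x": 34,"y": -30,"z": 0,"ax": 0,"ay": 0,"az": 0,"fingers": 45}
    - {"x": 34,"y": -30,"z": 0,"ax": 0,"ay": 0,"az": 0,"fingers": 45}
    - {"x": 34,"y": -30,"z": 0,"ax": 0,"ay": 0,"az": 0,"fingers": 45}
    - {"x": 24,"y": -20,"z": 0,"ax": 0,"ay": 0,"az": 0,"fingers": 45}
    - {"x": 13,"y": -11,"z": 0,"ax": 0,"ay": 0,"az": 0,"fingers": 45}
    - {"x": 5.5,"y": -5,"z": 0,"ax": 0,"ay": 0,"az": 0,"fingers": 45}
    - {"x": 0,"y": 0,"z": 0,"ax": 0,"ay": 0,"az": 0,"fingers": 45}

```text
t: 34.55
eef_pos: [0.467, 0.1318, 0.1422]
tool_rot: [0.0, 0.721, 0.693, 0.0]
contact_force: [0.5, 0.1, -7.1]
gripper_width: 0.68
grasp_force: 98.4
```

Call:
jog_arm:
  rows:
    - {"x": 0,"y": 0,"z": 0,"ax": 0,"ay": 0,"az": 0,"fingers": 45}
    - {"x": 0,"y": 0,"z": 0,"ax": 0,"ay": 0,"az": 0,"fingers": 45}
    - {"x": 0,"y": 0,"z": 0,"ax": 0,"ay": 0,"az": 0,"fingers": 45}
    - {"x": 0,"y": 0,"z": 0,"ax": 0,"ay": 0,"az": 0,"fingers": 45}
    - {"x": 0,"y": 0,"z": 0,"ax": 0,"ay": 0,"az": 0,"fingers": 45}
    - {"x": 0,"y": 0,"z": 0,"ax": 0,"ay": 0,"az": 0,"fingers": 45}
    - {"x": 0,"y": 0,"z": 0,"ax": 0,"ay": 0,"az": 0,"fingers": 45}
    - {"x": 0,"y": 0,"z": 0,"ax": 0,"ay": 0,"az": 0,"fingers": 45}

```text
t: 35.35
eef_pos: [0.4672, 0.1313, 0.1418]
tool_rot: [0.0, 0.721, 0.693, 0.0]
contact_force: [-0.2, 0.1, -7.2]
gripper_width: 0.683
grasp_force: 98.4
```

Run:
```python
from h import *
plan(.4668,.1315,.040,87.6)
```

```text
shift [  0.2  -0.4 101.8] turn [0.   0.   0.08] pos [0.4672 0.1313 0.1418] t 35.35 F [-0.2  0.1 -7.2] gw 0.683 gf 98.4 q7 -0.72
```

Call:
jog_arm:
  rows:
    - {"x": 0,"y": 0,"z": 10,"ax": 0,"ay": 0,"az": 0,"fingers": 45}
    - {"x": 0,"y": 0,"z": 20,"ax": 0,"ay": 0,"az": 0,"fingers": 45}
    - {"x": 0,"y": 0,"z": 20,"ax": 0,"ay": 0,"az": 0,"fingers": 45}
    - {"x": 0,"y": 0,"z": 15,"ax": 0,"ay": 0,"az": 0,"fingers": 45}
    - {"x": 0,"y": 0,"z": 15,"ax": 0,"ay": 0,"az": 0,"fingers": 45}
    - {"x": 0,"y": 0,"z": 12,"ax": 0,"ay": 0,"az": 0,"fingers": 45}
    - {"x": 0,"y": 0,"z": 6,"ax": 0,"ay": 0,"az": 0,"fingers": 45}
    - {"x": 0,"y": 0,"z": 0,"ax": 0,"ay": 0,"az": 0,"fingers": 45}

```text
t: 36.15
eef_pos: [0.4668, 0.1312, 0.0431]
tool_rot: [-0.0, 0.721, 0.693, -0.001]
contact_force: [-0.2, 0.1, -6.9]
gripper_width: 0.682
grasp_force: 98.3
```

Call:
jog_arm:
  rows:
    - {"x": 0,"y": 0,"z": 0,"ax": 0,"ay": 0,"az": 0,"fingers": 45}
    - {"x": 0,"y": 0,"z": 1,"ax": 0,"ay": 0,"az": 0,"fingers": 45}
    - {"x": 0,"y": 0,"z": 1,"ax": 0,"ay": 0,"az": 0,"fingers": 45}
    - {"x": 0,"y": 0,"z": 0,"ax": 0,"ay": 0,"az": 0,"fingers": 45}
    - {"x": 0,"y": 0,"z": 0,"ax": 0,"ay": 0,"az": 0,"fingers": 45}
    - {"x": 0,"y": 0,"z": 0,"ax": 0,"ay": 0,"az": 0,"fingers": 45}
    - {"x": 0,"y": 0,"z": 0,"ax": 0,"ay": 0,"az": 0,"fingers": 45}
    - {"x": 0,"y": 0,"z": 0,"ax": 0,"ay": 0,"az": 0,"fingers": 45}

```text
t: 36.95
eef_pos: [0.4672, 0.1312, 0.0418]
tool_rot: [0.0, 0.721, 0.693, 0.0]
contact_force: [1.0, 0.1, -6.3]
gripper_width: 0.682
grasp_force: 98.3
```

Call:
jog_arm:
  rows:
    - {"x": 0,"y": 0,"z": 1,"ax": 0,"ay": 0,"az": 0,"fingers": 45}
    - {"x": 0,"y": 0,"z": 1,"ax": 0,"ay": 0,"az": 0,"fingers": 45}
    - {"x": 0,"y": 0,"z": 0.3,"ax": 0,"ay": 0,"az": 0,"fingers": 45}
    - {"x": 0,"y": 0,"z": 0,"ax": 0,"ay": 0,"az": 0,"fingers": 45}
    - {"x": 0,"y": 0,"z": 0,"ax": 0,"ay": 0,"az": 0,"fingers": 45}
    - {"x": 0,"y": 0,"z": 0,"ax": 0,"ay": 0,"az": 0,"fingers": 45}
    - {"x": 0,"y": 0,"z": 0,"ax": 0,"ay": 0,"az": 0,"fingers": 45}
    - {"x": 0,"y": 0,"z": 0,"ax": 0,"ay": 0,"az": 0,"fingers": 45}

```text
t: 37.75
eef_pos: [0.4673, 0.1313, 0.0401]
tool_rot: [0.0, 0.721, 0.693, -0.0]
contact_force: [-2.9, -1.6, 5.6]
gripper_width: 0.678
grasp_force: 99.4
```

Contact at 0.0401 m (predicted 0.0402). Release, rise and back off for a final numeric check.

Call:
jog_arm:
  rows:
    - {"x": 0,"y": 0,"z": -0.5,"ax": 0,"ay": 0,"az": 0,"fingers": 50}
    - {"x": 0,"y": 0,"z": 0,"ax": 0,"ay": 0,"az": 0,"fingers": 60}
    - {"x": 0,"y": 0,"z": 0,"ax": 0,"ay": 0,"az": 0,"fingers": 68}
    - {"x": 0,"y": 0,"z": 0,"ax": 0,"ay": 0,"az": 0,"fingers": 76}
    - {"x": 0,"y": 0,"z": 0,"ax": 0,"ay": 0,"az": 0,"fingers": 85}
    - {"x": 0,"y": 0,"z": 0,"ax": 0,"ay": 0,"az": 0,"fingers": 85}
    - {"x": 0,"y": 0,"z": 0,"ax": 0,"ay": 0,"az": 0,"fingers": 85}
    - {"x": 0,"y": 0,"z": -10,"ax": 0,"ay": 0,"az": 0,"fingers": 85}

```text
t: 38.55
eef_pos: [0.4663, 0.131, 0.0495]
tool_rot: [-0.001, 0.721, 0.693, -0.001]
contact_force: [-0.8, -0.0, 1.5]
gripper_width: 0.995
grasp_force: 0.0
```

Call:
jog_arm:
  rows:
    - {"x": 0,"y": 0,"z": -20,"ax": 0,"ay": 0,"az": 0,"fingers": 85}
    - {"x": 0,"y": 0,"z": -35,"ax": 0,"ay": 0,"az": 0,"fingers": 85}
    - {"x": 0,"y": 0,"z": -45,"ax": 0,"ay": 0,"az": 0,"fingers": 85}
    - {"x": 0,"y": 0,"z": -45,"ax": 0,"ay": 0,"az": 0,"fingers": 85}
    - {"x": 0,"y": 0,"z": -20,"ax": 0,"ay": 0,"az": 0,"fingers": 85}
    - {"x": 40,"y": 0,"z": 0,"ax": 0,"ay": 0,"az": 0,"fingers": 85}
    - {"x": 45,"y": 0,"z": 0,"ax": 0,"ay": 0,"az": 0,"fingers": 85}
    - {"x": 45,"y": 0,"z": 0,"ax": 0,"ay": 0,"az": 0,"fingers": 85}

```text
t: 39.35
eef_pos: [0.4727, 0.2621, 0.2162]
tool_rot: [0.001, 0.722, 0.692, 0.001]
contact_force: [-0.4, -1.0, 0.0]
gripper_width: 0.994
grasp_force: 0.0
```

Call:
jog_arm:
  rows:
    - {"x": 40,"y": 0,"z": 0,"ax": 0,"ay": 0,"az": 0,"fingers": 85}
    - {"x": 30,"y": 0,"z": 0,"ax": 0,"ay": 0,"az": 0,"fingers": 85}
    - {"x": 0,"y": 0,"z": 0,"ax": 0,"ay": 0,"az": 0,"fingers": 85}
    - {"x": 0,"y": 0,"z": 0,"ax": 0,"ay": 0,"az": 0,"fingers": 85}
    - {"x": 0,"y": 0,"z": 0,"ax": 0,"ay": 0,"az": 0,"fingers": 85}
    - {"x": 0,"y": 0,"z": 0,"ax": 0,"ay": 0,"az": 0,"fingers": 85}
    - {"x": 0,"y": 0,"z": 0,"ax": 0,"ay": 0,"az": 0,"fingers": 85}
    - {"x": 0,"y": 0,"z": 0,"ax": 0,"ay": 0,"az": 0,"fingers": 85}

```text
t: 40.15
eef_pos: [0.4755, 0.3303, 0.2151]
tool_rot: [0.0, 0.722, 0.692, 0.0]
contact_force: [-1.4, -0.0, 0.6]
gripper_width: 0.999
grasp_force: 0.0
```

Run:
```python
from h import *
print(bot.get_obs()['eef_pos'],bot.get_obs()['t'])
c=snap('top','t11'); im=c['pixels']; hsv=cv2.cvtColor(im,cv2.COLOR_RGB2HSV)
m=((hsv[...,2]<115)&(hsv[...,1]<90)).astype(np.uint8); m[:200]=0;m[250:]=0;m[:,:185]=0;m[:,325:]=0
for k in cv2.findContours(m,cv2.RETR_EXTERNAL,cv2.CHAIN_APPROX_NONE)[0]:
    if cv2.contourArea(k)>40:
        (u,v),r=cv2.minEnclosingCircle(k); print('socket at',ray(c,u,v,.06).round(3),'d mm',round(2*r*2.9),'area',cv2.contourArea(k))
b=((hsv[...,2]>140)).astype(np.uint8); b[:,:335]=0;b[:,390:]=0;b[:130]=0;b[270:]=0
for k in cv2.findContours(b,cv2.RETR_EXTERNAL,cv2.CHAIN_APPROX_NONE)[0]:
    if cv2.contourArea(k)>100:
        print('bar',cv2.minAreaRect(np.array([ray(c,*q,.025) for q in k[:,0].astype(float)],np.float32)))
print('ext px',im[tuple(proj(c,[.652,-.032,.03])[::-1].round().astype(int))])
```

```text
[0.47554182 0.33034079 0.21512075] 40.15
socket at [0.454 0.01 ] d mm 31 area 71.0
socket at [ 0.455 -0.14 ] d mm 48 area 179.5
socket at [0.466 0.13 ] d mm 61 area 298.5
bar ((0.45543789863586426, -0.2464761883020401), (0.26514875888824463, 0.014981570653617382), 0.0455906055867672)
bar ((0.5216003656387329, -0.33459237217903137), (0.3386394679546356, 0.016860995441675186), 2.4548614025115967)
ext px [122 124 140]
```

```bash
python3 -c "
from station import bot
print(bot.hand_in())"
```

```text
the job is handed in; nothing more can be done
None
```

The job is handed in at about 40 s: the bar lies along the middle of the mat, each socket stands right down in the block that fits it, and the extension was left standing in the carrier.

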